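# Put the whetstone away in its clamshell case and pin the case shut

### The arm

A 7-joint arm with a two-finger parallel gripper is mounted at the origin on a cart in front of the work surface, level with it; the furniture and walls round the work are solid. World frame = base frame: x ahead of the robot, y to its left, z up, the work surface at z = 0. Lengths are in m, angles in rad, forces in N, time in s.
With the tool pointing down it reaches from about 0.425 to 0.925 m from the base axis. Payload 6.8 kg.
Tool frame: the origin (TCP) lies at the centre of the arm's flange, where the gripper is bolted on; the fingertips stand 173 mm ahead of it and the grasp point (between the pads) lies 155 mm ahead of it; z points along the fingers, y is the direction in which the jaws open and shut (so a half turn about z gives the same grasp; the last joint's range is limited). The gripper opens to 85 mm and grips with 20 to 120 N. Pads are 22 mm wide; open, the fingers measure 114 mm over their backs; the gripper's body (76 mm by 85 mm) begins 54 mm behind the grasp point. The pads swing forward as they close: fully open they stand 13 mm farther back than shut.
Start: joints at [-1.454, 0.477, 0.022, 1.555, -0.011, 1.109, -0.083], TCP at [0.15, 0.658, 0.405] pointing down, gripper open.
Joint ranges: [-2.96, 2.96], [-0.34, 2.1], [-1.41, 1.46], [0.24, 2.44], [-1.37, 4.51], [0.17, 1.92], [-2.96, 2.96]. Speed limits (rad/s): [2.39, 2.39, 3.14, 3.14, 3.14, 3.14, 3.14].

### API

Orientations are given as a rotation vector (axis times angle).
In Python, from bench import readout, grab_frame, camera_model, r gives the robot as it stands.
- The arm moves only by the tool apply_moves, never from a script. Its argument "deltas" is a list of rows, each an object with "xyz": the shift along the world's x, y, z in m, a list of three; "turn": the turn about the world's z in rad. In form: [{"xyz": [dx, dy, dz], "turn": turn}, ...]. A call has 1 to 12 rows; each row shifts and turns the commanded pose from where the row before left it; what a row does not reach is not made up. A row lasts 1/12 s, in which the tool goes at most 41.7 mm and 7.16 degrees, less where a joint would pass 70% of its speed; a pose out of reach is approached as far as the arm can. A call with a gripper value outside its range is refused whole. "claw" is the gripper's target within -1 to 1 (shut at 1, half-way at 0, fully open at -1), set as the call begins (left out, the last holds). The fingers move at their own pace and stop on an object; "squeeze" is the grip in N (left out, the last holds). Time passes only in rows, so rows that do not move let the fingers close. It gives the time, the measured TCP pose, the force and the opening at its end, in the units of the state.
- readout.get_obs(): the state, without advancing time (a new reading comes with each control period).
- grab_frame(name): name is "scene" or "top" or "wrist"; returns the picture (480x640x3 uint8, red, green, blue); there is no depth.
- camera_model(name): a dict with "intrinsics" (3x3 intrinsics, pixels), "R" (3x3) and "t" (3): a world point X has camera coordinates R X + t. Camera axes: x right, y down, z forward; pixel columns grow to the right and rows downward; lengths in m; the calibration is good to about 2 mm. A picture is of the moment at which its call begins: read the wrist's pose just before it. camera_model takes no time and is no camera call; for the wrist camera it gives the pose at the moment of the call.
- r.hand_in(): hands the job in, once; it reports no verdict.
The state is a dict: "clock": time; "joints": joint angles; "qvel": joint speeds; "tau": joint torques, N m; "tcp_pos": TCP position; "orientation": TCP orientation; "contact_force": force on the tool from outside, world axes, zero at the start; "moment": the same for the moment, N m; "grip_width": finger opening in m.
Only numpy, scipy, OpenCV 4.12 (cv2) and the standard library are available. Lean on these libraries where they do the work, as an engineer would, in place of code of your own. Each camera call takes 0.05 s, during which the arm holds its last target.

### The job

Draw the whetstone out of its wooden dock by the end that sticks out and set it down on the table clear of the dock; let go, take it again by its middle and lay it flat in the cradle of the open wooden case. Then close the hinged upper half fully onto the lower half without slamming it, and drop the locking pin from its stand down through both front knuckles of the case until its collar rests on the upper one, leaving the ink tin, tape roll and gouge where they are.

Things in the scene. Friction and masses are not known exactly. Their poses are not given: they have to be found in the camera images.
- whetstone: rectangular two-grit whetstone, 40 x 110 x 17 mm, about 0.19 kg; origin at the centre of its underside, x across the 40 mm width, y along the 110 mm length, z up. It starts lying flat on the table in the dock, with one end (50 mm of its length) sticking out of the mouth, the inner end against the dock's back wall.
- stone_dock: light wooden tunnel fixed on the table, left or right of the case, 70 (x) x 62 (y) x 28 (z) mm, no floor; origin at the centre of its underside. Mouth in its -x face (towards the robot), back wall at x = +25 mm; slot 46 mm wide, 22 mm high. The stone starts with its centre at x = -30 mm, free end at x = -85 mm, and comes out along -x; it is clear once its centre is beyond x = -90 mm.
- case: brown wooden clamshell case, fixed on the table, 108 (x) x 150 (y) mm, lower half 24 mm high, 40 mm shut, walls 6 mm; origin at the centre of its underside, z up. Hinge along the far long edge (+x), knuckles on the -x side towards the robot. Between the cork guides (|y| < 34 mm) it is open to the floor over the inner width of 96 mm: room for fingers beside the stone's middle.
- cradle (a point): centre of the cradle on the inner floor, 5 mm above the table, axes as the case: the whetstone's origin belongs here, its y along the case's y (either way round). Cork guides at both ends (|y| from 34 to 69 mm), tops 20 mm above the table, leave a cradle of 48 (x) x 122 (y) mm.
- case_lid (a joint): hinge of the upper half, rad: 0 is fully shut, edges together; grows as it opens, up to 2.0. Starts at 1.65 to 1.95 (open, leaning away from the robot). The hinge is stiff (about 0.12 N m): the upper half stays where it is left and must be pushed all the way down.
- lid_hinge (a point): point on the hinge axis at the middle of the case, 24 mm above the table, 54 mm to +x from the case's centre; the point's frame turns with the upper half. The upper half is 108 mm from hinge to front edge, 150 mm along the hinge and 16 mm thick.
- lid_face (a point): point on the outer face of the upper half, mid-width, 90 mm from the hinge axis, 16 mm outside the plane of the meeting edges: a place to push it shut. Its z axis points outward from the face. The front edge lies 18 mm beyond it, and the upper knuckle (32 mm wide, 10 mm thick) juts 29 mm beyond that edge at mid-width.
- lower_hole (a point): centre of the mouth of the hole in the lower knuckle (mid-width, 68 mm to -x from the case's centre), 18 mm above the table. Both knuckles are 30 x 32 x 10 mm blocks with a vertical 15 mm through hole; with the case shut the upper one lies straight above, its top 36 mm above the table.
- pin: locking pin, 80 mm long, 60 g, upright in its stand; origin at the tip of its foot, z up. Steel shaft 10 mm diameter (first 8 mm tapered) up to 32 mm, collar 22 mm diameter from 32 to 36 mm, round wooden handle 16 mm diameter from 36 to 80 mm. Fully home, the collar rests on the upper knuckle and the tip is 4 mm above the table.
- pin_tip (a point): centre of the pin's foot, same place as the pin's origin.
- pin_stand: light wooden block fixed on the table, 58 x 58 x 36 mm, with a vertical 15 mm hole through its centre that holds the pin (tip 4 mm above the table); origin at the centre of its underside.
- ink_tin_0: bystander: round ink tin, 65 mm diameter, 37 mm high, behind the case; origin at the centre of its underside.
- masking_tape: bystander: roll of tape, 92 mm diameter, 24 mm high, lying flat behind the case; origin at the centre of its underside.
- gouge_4: bystander: carving gouge with a wooden handle, 135 mm long, 18 mm high, lying in front of the case between it and the robot; origin under its middle.
Mind the look-alikes: they are no part of the job. Of the things that look like the pin, take the one that is nearest to the robot's base at the start.

How it is judged:
By the outcome, as a careful person would: the job done as asked, in the order asked, and still so for the second after the job is handed in, with the robot touching nothing.
It also fails if it takes over 72 s, if anything falls off the work surface, if the arm or the gripper's body presses on something with over 40 N, if the wrist force passes 120 N, or if a joint passes its speed limit or range.

## Working session

There is one attempt and no reset: what is moved stays moved. The work goes in short steps, Python scripts to look and compute and a tool call to move; the robot and the scene stay as the last step left them, time stands still between calls to the robot, and variables do not carry over. Pictures are saved under pics/ and viewed, and the job is handed in when it is done.

Besides the shell and the picture viewer there is one more tool, called after ">>>" as a command line: name --argument value ..., lists and objects as JSON in quotes. apply_moves: Moves the arm, as the interface text tells. Its arguments: {"type":"object","properties":{"deltas":{"type":"array"},"claw":{"type":"number"},"squeeze":{"type":"number"}},"required":["deltas"]}

```bash
mkdir -p pics; ls; python3 - <<'E'
from bench import readout, grab_frame, camera_model, r
import cv2, numpy as np
print(readout.get_obs())
for n in ["scene","top","wrist"]:
    m=camera_model(n); print(n,np.round(m["intrinsics"],1).tolist(),np.round(m["R"],3).tolist(),np.round(m["t"],3).tolist())
    cv2.imwrite(f"pics/{n}0.png",grab_frame(n)[:,:,::-1])
E
```

```text
pics
{'clock': 0.0, 'joints': array([-1.45412936,  0.47782839,  0.02230567,  1.55646972, -0.0115099 ,
        1.10931111, -0.08312008]), 'qvel': array([-4.91404386e-04, -2.88339951e-04, -8.64423612e-04, -5.76724869e-05,
       -4.64394939e-04, -6.56495355e-04, -3.59816218e-06]), 'tau': array([-5.53327955e-04, -5.96452403e+01,  1.60753738e+00, -2.81197071e+01,
        1.23877623e-02,  9.13197262e-03, -2.59025961e-05]), 'tcp_pos': array([0.15035324, 0.65775218, 0.40369807]), 'orientation': array([-3.52267179e-01, -3.12168358e+00,  2.96358122e-03]), 'contact_force': array([ 0.7243242 , -0.19783473,  0.91441733]), 'moment': array([-0.0261174 , -0.02936713,  0.06408414]), 'grip_width': 0.085388084688813}
scene [[449.4, 0.0, 313.8], [0.0, 449.4, 236.4], [0.0, 0.0, 1.0]] [[0.878, -0.478, 0.006], [-0.238, -0.447, -0.862], [0.415, 0.756, -0.507]] [-0.537, 0.143, 0.926]
top [[612.3, 0.0, 326.0], [0.0, 612.3, 244.4], [0.0, 0.0, 1.0]] [[0.025, -1.0, -0.01], [-0.986, -0.023, -0.166], [0.166, 0.014, -0.986]] [-0.101, 0.559, 1.474]
wrist [[333.8, 0.0, 321.6], [0.0, 333.8, 238.7], [0.0, 0.0, 1.0]] [[0.223, 0.975, -0.001], [0.929, -0.212, 0.303], [0.295, -0.068, -0.953]] [-0.674, -0.039, 0.38]
```

View pics/scene0.png

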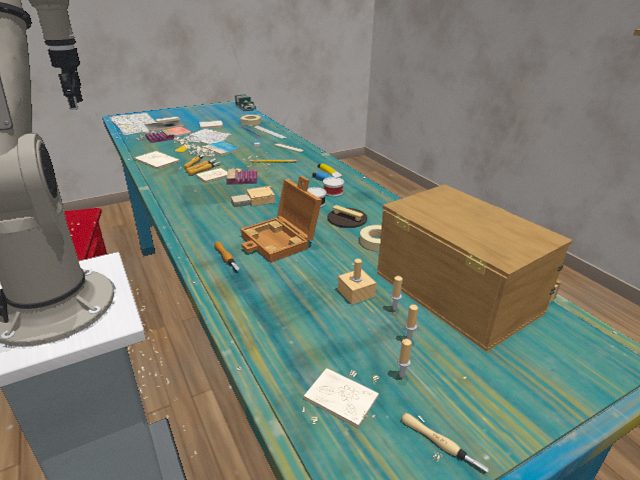

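View pics/top0.png

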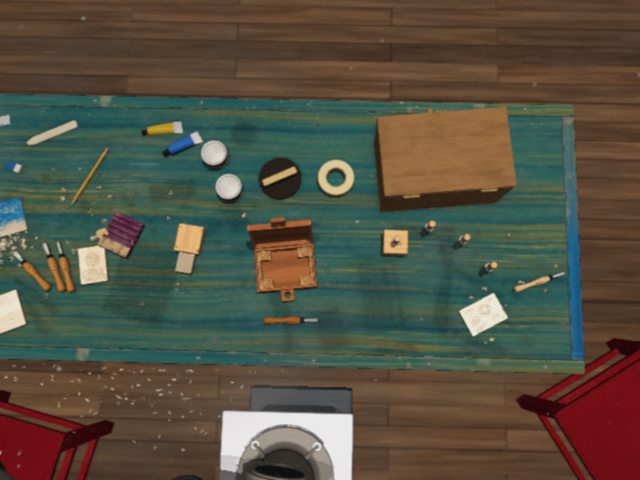

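View pics/wrist0.png

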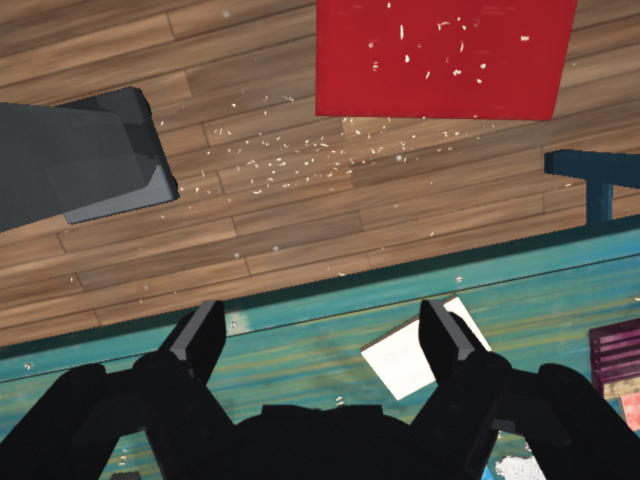

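```bash
cat > h.py <<'E'
import cv2, numpy as np
from bench import readout, grab_frame, camera_model, r
def ray(name,u,v,z,m=None):
    m=m or camera_model(name); K,R,t=map(np.array,(m["intrinsics"],m["R"],m["t"]))
    c=-R.T@t; d=R.T@np.linalg.solve(K,[u,v,1.]); return c+d*(z-c[2])/d[2]
def proj(name,X,m=None):
    m=m or camera_model(name); p=np.array(m["R"])@np.array(X)+np.array(m["t"]); p=np.array(m["intrinsics"])@p; return p[:2]/p[2]
def crop(name,f,x0,y0,x1,y1,s,img=None):
    im=grab_frame(name)[:,:,::-1] if img is None else img
    c=cv2.resize(im[y0:y1,x0:x1],None,fx=s,fy=s,interpolation=cv2.INTER_CUBIC)
    cv2.imwrite("pics/"+f,c)
def st():
    o=readout.get_obs(); print(round(o["clock"],2),np.round(o["tcp_pos"],4),np.round(o["orientation"],3),np.round(o["contact_force"],1),round(o["grip_width"],4),np.round(o["joints"],2)); return o
E
python3 - <<'E'
from h import *
im=cv2.imread("pics/top0.png")
crop("top","t_a.png",160,190,340,340,4.4,im)
crop("top","t_b.png",370,200,510,300,5.7,im)
im=cv2.imread("pics/scene0.png")
crop("scene","s_a.png",200,160,420,320,3.6,im)
for u,v,z in [(396,240,.08),(430,223,.08),(463,236,.08),(490,263,.08),(285,262,.0),(185,270,.017)]:
    p=ray("top",u,v,z); print(u,v,np.round(p,3),np.linalg.norm(p[:2]))
E
```

```text
396 240 [ 0.571 -0.258  0.08 ] 0.6263355782951631
430 223 [ 0.615 -0.34   0.08 ] 0.7027155767411373
463 236 [ 0.585 -0.42   0.08 ] 0.719817184118356
490 263 [ 0.52  -0.484  0.08 ] 0.7104490764532083
285 262 [0.522 0.016 0.   ] 0.5217597045162852
185 270 [0.493 0.266 0.017] 0.5600893575040969
```

View pics/t_a.png

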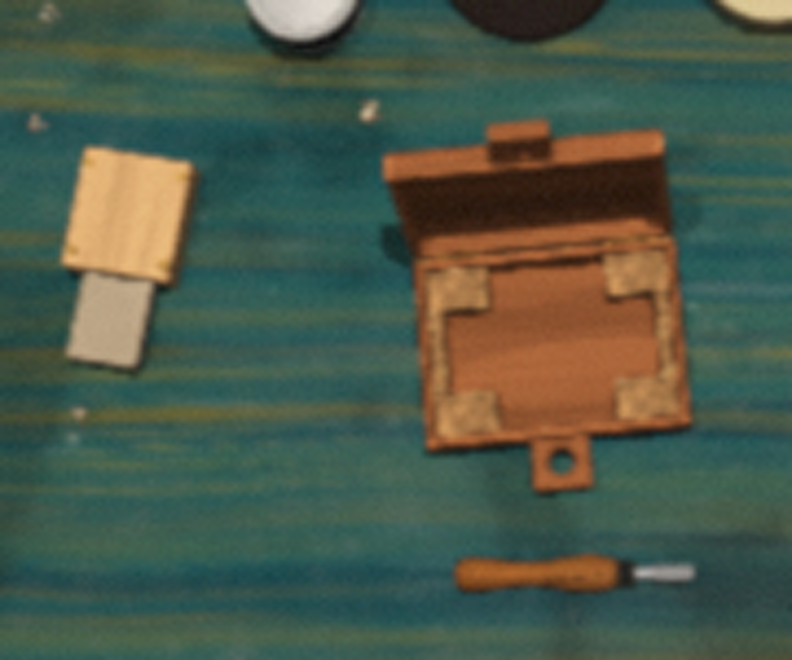

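View pics/t_b.png

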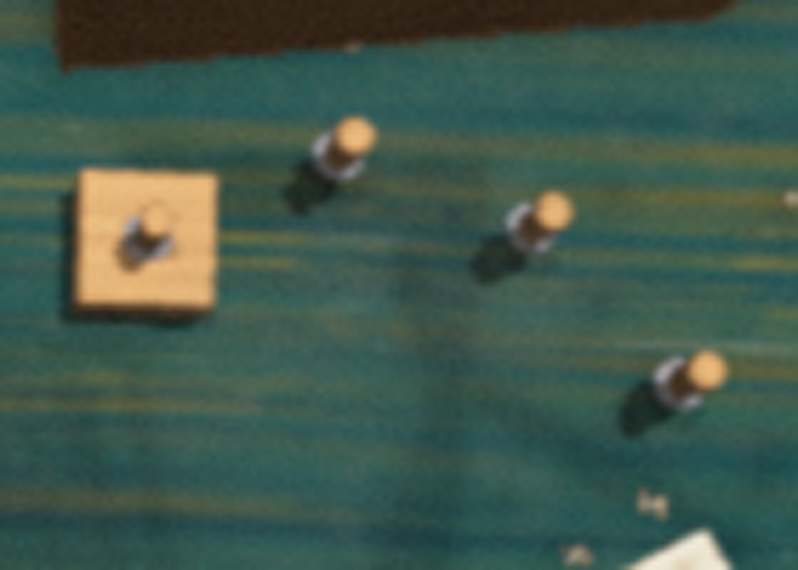

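View pics/s_a.png

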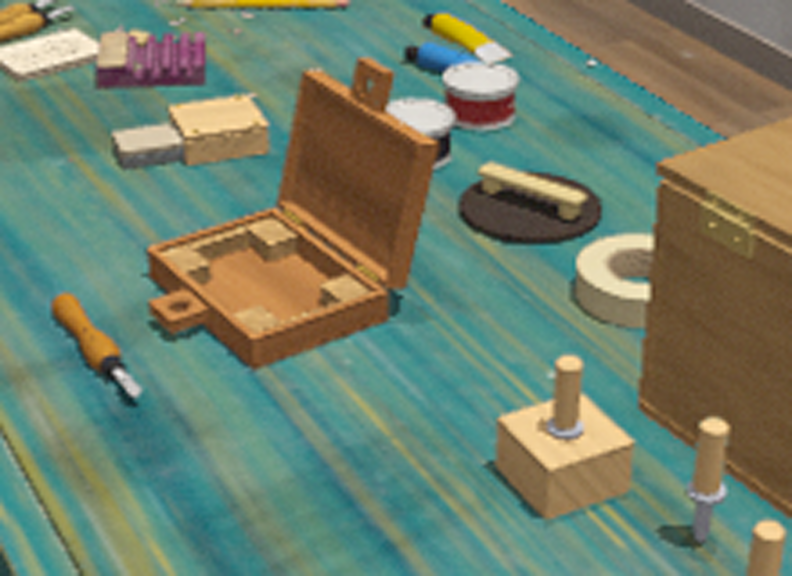

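```bash
cat >> h.py <<'E'
from scipy.optimize import least_squares
def fit(name,model,pix,x0,m=None):
    m=m or camera_model(name); model=np.array(model,float); pix=np.array(pix,float)
    def T(p): c,s=np.cos(p[2]),np.sin(p[2]); return np.c_[p[0]+c*model[:,0]-s*model[:,1],p[1]+s*model[:,0]+c*model[:,1],model[:,2]]
    f=lambda p:np.concatenate([proj(name,X,m)-q for X,q in zip(T(p),pix)])
    s=least_squares(f,x0,loss="soft_l1"); return s.x,np.round(f(s.x).reshape(-1,2),1)
E
python3 - <<'E'
from h import *
m=camera_model("top"); print("cam",-np.array(m["R"]).T@m["t"])
A=lambda L:np.array(L)/4.4+[160-.5*0,190]
d=A([(85,148),(193,161),(174,284),(63,265)])
print("dock",fit("top",[(.035,.031,.028),(.035,-.031,.028),(-.035,-.031,.028),(-.035,.031,.028)],d,[.55,.25,0]))
# case rim: far-left hinge.., near-left, near-right ; knuckle hole
c=A([(427,442),(691,420),(562,461)])
print("case",fit("top",[(-.054,.075,.024),(-.054,-.075,.024),(-.068,0,.018)],c,[.52,0.02,0]))
B=lambda L:np.array(L)/5.7+[370,200]
print("stand",fit("top",[(.029,.029,.036),(.029,-.029,.036),(-.029,-.029,.036),(-.029,.029,.036)],B([(78,170),(217,173),(215,306),(76,304)]),[.55,-.25,0]))
for q,z in [((66,357),.017),((133,369),.017),((137,363),.017),((82,272),.017)]:
    print(ray("top",*A([q])[0],z))
x0=B([(155,217)])[0]; print("pin top",ray("top",*x0,.08))
E
```

```text
cam [ 0.30988923 -0.10833231  1.5451677 ]
dock (array([ 0.57117137,  0.25779181, -0.11259232]), array([[ 0.3, -0.1],
       [-0.2,  0.2],
       [-0.6, -0.6],
       [ 0.4,  0.4]]))
case (array([0.50606599, 0.01257539, 0.10782833]), array([[ 0. ,  0.3],
       [ 0. ,  0.3],
       [-0.1, -0.7]]))
stand (array([ 5.74218526e-01, -2.61432601e-01, -5.55481725e-04]), array([[ 0.5,  0.3],
       [-0.7,  0.3],
       [-0.4, -0.2],
       [ 0.6, -0.4]]))
[0.48931061 0.29122732 0.017     ]
[0.48334013 0.25237586 0.017     ]
[0.4868439 0.2502982 0.017    ]
[0.53870289 0.28526787 0.017     ]
pin top [ 0.57570046 -0.26054299  0.08      ]
```

Candidates for the pin are the one in the stand at (396,242), 0.63 m from the base, and the loose ones at (430,227), (463,240) and (490,267), at 0.70 m or more. I take the one in the stand: the crop shows it upright in its block, and it is the nearest. There is only one stone, at (185,263) in the dock. The case is at (285,265).

>>> apply_moves --deltas '[{"xyz": [0.02,-0.034,0],"turn": 0.0094},{"xyz": [0.02,-0.034,0],"turn": 0.0094},{"xyz": [0.02,-0.034,0],"turn": 0.0094},{"xyz": [0.02,-0.034,0],"turn": 0.0094},{"xyz": [0.02,-0.034,0],"turn": 0.0094},{"xyz": [0.02,-0.034,0],"turn": 0.0094},{"xyz": [0.02,-0.034,0],"turn": 0.0094},{"xyz": [0.02,-0.034,0],"turn": 0.0094},{"xyz": [0.02,-0.034,0],"turn": 0.0094},{"xyz": [0.02,-0.034,0],"turn": 0.0094},{"xyz": [0.02,-0.034,0],"turn": 0.0094},{"xyz": [0.02,-0.034,0],"turn": 0.0094}]' --claw -0.4

```text
clock: 1.15
tcp_pos: [0.3909, 0.2481, 0.4047]
orientation: [-0.175, -3.137, -0.0]
contact_force: [0.9, -0.0, -0.5]
grip_width: 0.0598
```

>>> apply_moves --deltas '[{"xyz": [0.02,-0.034,0],"turn": 0},{"xyz": [0.01,-0.02,0],"turn": 0},{"xyz": [0,0,0],"turn": 0},{"xyz": [0,0,0],"turn": 0}]'

```text
clock: 1.48
tcp_pos: [0.4208, 0.1948, 0.4046]
orientation: [-0.181, -3.136, 0.0]
contact_force: [0.5, 1.2, -1.1]
grip_width: 0.0597
```

```bash
python3 - <<'E'
from h import *
import pickle
st(); m=camera_model("wrist"); im=grab_frame("wrist")[:,:,::-1]; cv2.imwrite("pics/w1.png",im); pickle.dump(m,open("w1.pkl","wb"))
E
```

```text
1.48 [0.4208 0.1948 0.4046] [-0.181 -3.136  0.   ] [ 0.5  1.2 -1.1] 0.0597 [-0.81  0.12  0.27  2.06 -0.04  0.97  0.93]
```

View pics/w1.png

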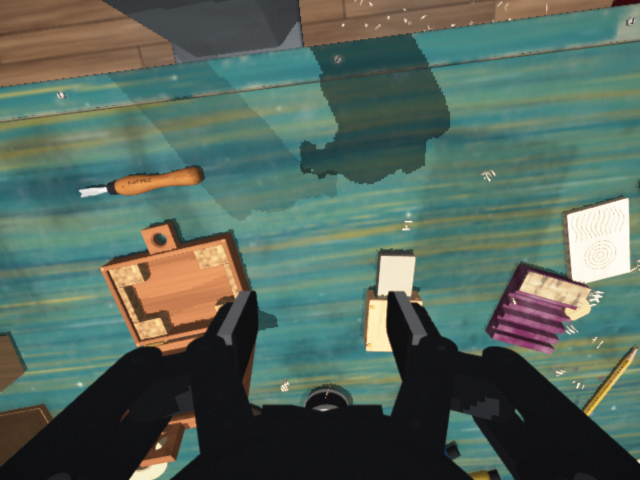

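```bash
python3 - <<'E'
from h import *
im=cv2.imread("pics/w1.png")
crop("","w1a.png",90,210,260,350,4.6,im)
crop("","w1b.png",340,235,440,365,4.5,im)
E
```

```text
(no output)
```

View pics/w1a.png

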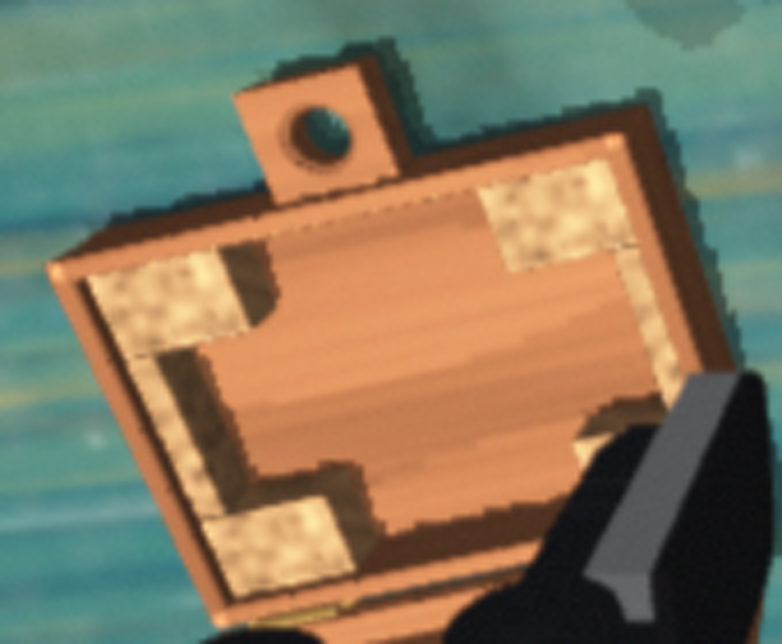

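View pics/w1b.png

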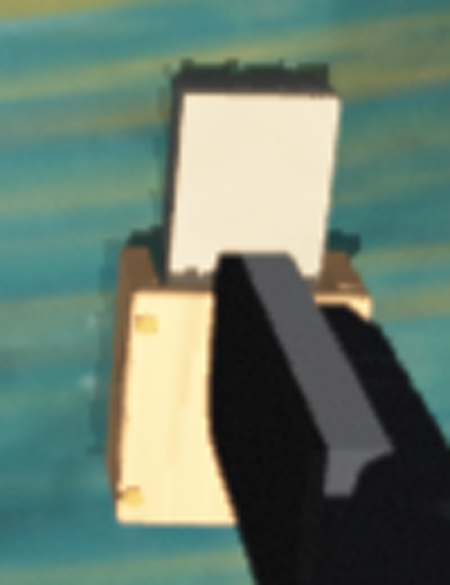

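```bash
python3 - <<'E'
from h import *
import pickle
m=pickle.load(open("w1.pkl","rb"))
A=lambda L:np.array(L)/4.6+[90-.4,210-.4]
B=lambda L:np.array(L)/4.5+[340-.4,235-.4]
print("case",fit("wrist",[(-.054,-.075,.024),(-.054,.075,.024),(.054,-.075,.024),(-.068,0,.018),(-.024,-.034,.02),(-.024,.034,.02),(.024,-.034,.02)],A([(50,265),(625,137),(220,622),(320,135),(250,325),(512,270),(325,497)]),[.506,.0125,.108],m))
print("dock",fit("wrist",[(-.035,-.031,.028),(.035,-.031,.028),(-.035,.031,.028)],B([(132,290),(117,522),(372,297)]),[.57,.258,-.11],m))
print("stone",fit("wrist",[(-.055,-.02,.017),(-.055,.02,.017)],B([(182,93),(340,97)]),[.54,.26,-.11],m))
E
```

```text
case (array([0.50270626, 0.01753088, 0.1154336 ]), array([[-1.2, -0.5],
       [ 0.2, -1.6],
       [-0.7,  1.4],
       [ 0.2,  0.2],
       [ 1.2,  1. ],
       [-0.2,  0.5],
       [ 0.3, -0.9]]))
dock (array([ 0.57060692,  0.2625504 , -0.13710379]), array([[ 0.1,  0.2],
       [-0.3,  0.2],
       [ 0.2, -0.3]]))
stone (array([ 0.5406442 ,  0.26638221, -0.14224594]), array([[ 0.1,  0. ],
       [-0.1, -0. ]]))
```

>>> apply_moves --deltas '[{"xyz": [0.02,0.019,-0.025],"turn": -0.004},{"xyz": [0.02,0.019,-0.025],"turn": -0.004},{"xyz": [0.02,0.019,-0.025],"turn": -0.004},{"xyz": [0.02,0.018,-0.025],"turn": -0.003},{"xyz": [0.002,0,-0.035],"turn": 0},{"xyz": [0,0,-0.015],"turn": 0},{"xyz": [0,0,0],"turn": 0},{"xyz": [0,0,0],"turn": 0}]'

```text
clock: 2.2
tcp_pos: [0.5015, 0.2723, 0.2539]
orientation: [-0.196, -3.133, 0.002]
contact_force: [0.2, -0.6, -0.2]
grip_width: 0.0596
```

```bash
python3 - <<'E'
from h import *
import pickle
st(); m=camera_model("wrist"); im=grab_frame("wrist")[:,:,::-1]; cv2.imwrite("pics/w2.png",im); pickle.dump(m,open("w2.pkl","wb"))
print("cam",-np.array(m["R"]).T@m["t"])
E
```

```text
2.2 [0.5015 0.2723 0.2539] [-1.960e-01 -3.133e+00  2.000e-03] [ 0.2 -0.6 -0.2] 0.0596 [-0.78  0.5   0.22  1.94 -0.16  0.72  0.99]
cam [0.42376143 0.28133717 0.22385063]
```

View pics/w2.png

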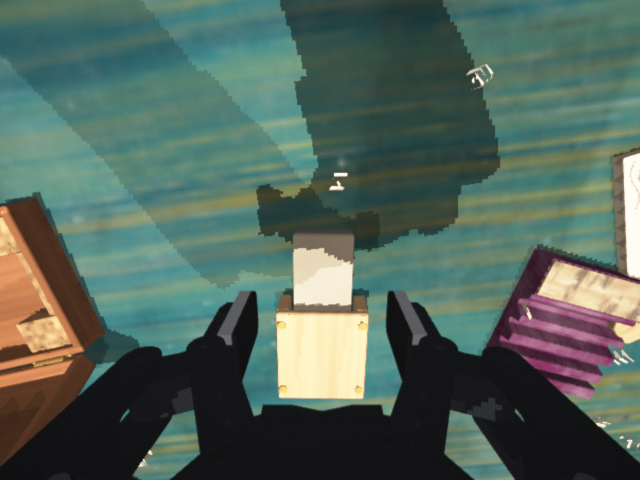

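```bash
python3 - <<'E'
from h import *
import pickle
m=pickle.load(open("w2.pkl","rb"))
print("dock",fit("wrist",[(-.035,-.031,.028),(.035,-.031,.028),(-.035,.031,.028),(.035,.031,.028)],[(277,312),(279,399),(368,310),(364,398)],[.57,.258,-.11],m))
print("stone",fit("wrist",[(-.055,-.02,.017),(-.055,.02,.017),(-.005,-.02,.017)],[(293.5,234),(354,234),(293,305)],[.54,.26,-.11],m))
# project grasp point
print(proj("wrist",[0.503,0.270,0.012],m))
E
```

```text
dock (array([ 0.57020805,  0.2629115 , -0.12266298]), array([[-2.3,  0.1],
       [ 0. , -1.2],
       [ 0.5,  1.9],
       [ 0.6, -0.3]]))
stone (array([ 0.54029259,  0.26715066, -0.13555848]), array([[-1. ,  0.1],
       [ 0.3,  0.8],
       [ 0.6, -1.7]]))
[319.7415664  257.26623141]
```

>>> apply_moves --deltas '[{"xyz": [0.003,0,-0.03],"turn": 0},{"xyz": [0,0,-0.03],"turn": 0},{"xyz": [0,0,-0.012],"turn": 0},{"xyz": [0,0,-0.006],"turn": 0},{"xyz": [0,0,-0.003],"turn": 0},{"xyz": [0,0,0],"turn": 0},{"xyz": [0,0,0],"turn": 0}]'

```text
clock: 2.83
tcp_pos: [0.5061, 0.2714, 0.1752]
orientation: [0.199, 3.134, 0.002]
contact_force: [-0.7, 0.4, -0.7]
grip_width: 0.0599
```

>>> apply_moves --deltas '[{"xyz": [0,0,0],"turn": 0},{"xyz": [0,0,0],"turn": 0},{"xyz": [0,0,0],"turn": 0},{"xyz": [0,0,0],"turn": 0},{"xyz": [0,0,0],"turn": 0}]' --claw 1 --squeeze 30

```text
clock: 3.25
tcp_pos: [0.5059, 0.2713, 0.175]
orientation: [0.199, 3.134, 0.002]
contact_force: [-0.8, -1.0, 4.8]
grip_width: 0.0392
```

>>> apply_moves --deltas '[{"xyz": [-0.005,0.0006,0.001],"turn": 0},{"xyz": [-0.01,0.0013,0],"turn": 0},{"xyz": [-0.01,0.0013,0],"turn": 0},{"xyz": [-0.01,0.0013,0],"turn": 0},{"xyz": [-0.01,0.0013,0],"turn": 0},{"xyz": [-0.01,0.0013,0],"turn": 0},{"xyz": [-0.01,0.0013,0],"turn": 0},{"xyz": [-0.01,0.0013,0],"turn": 0},{"xyz": [-0.008,0.001,0],"turn": 0},{"xyz": [0,0,0],"turn": 0},{"xyz": [0,0,0],"turn": 0}]'

```text
clock: 4.17
tcp_pos: [0.4208, 0.2823, 0.175]
orientation: [-0.197, -3.133, 0.0]
contact_force: [-2.6, -0.2, 10.7]
grip_width: 0.039
```

```bash
python3 - <<'E'
from h import *
import pickle
st(); m=camera_model("wrist"); im=grab_frame("wrist")[:,:,::-1]; cv2.imwrite("pics/w3.png",im); crop("top","t3.png",160,210,230,310,6)
E
```

```text
4.17 [0.4208 0.2823 0.175 ] [-0.197 -3.133  0.   ] [-2.6 -0.2 10.7] 0.039 [-0.86  0.56  0.18  2.12 -0.21  0.48  0.93]
```

View pics/w3.png

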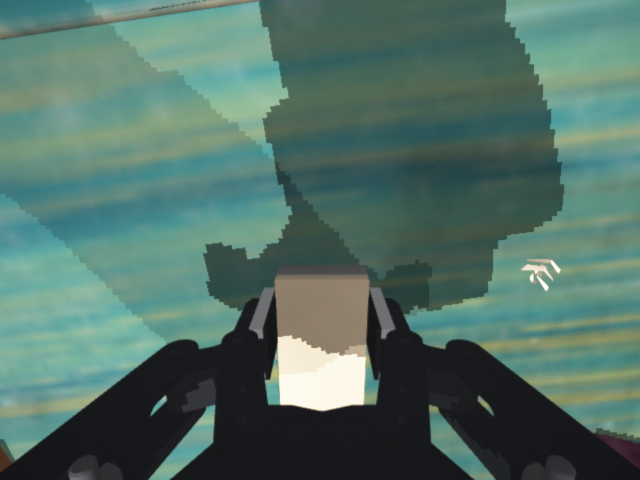

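View pics/t3.png

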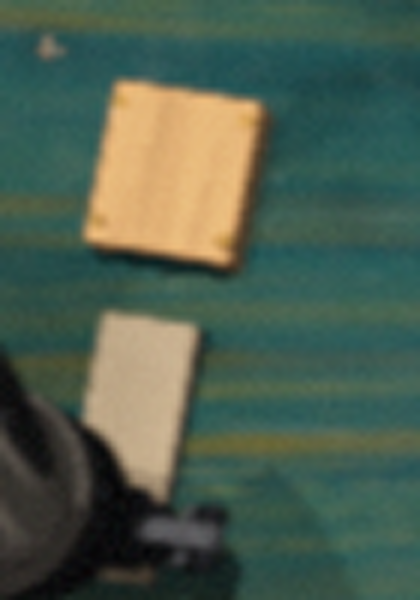

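>>> apply_moves --deltas '[{"xyz": [0,0,0],"turn": 0},{"xyz": [0,0,0],"turn": 0},{"xyz": [0,0,0],"turn": 0},{"xyz": [0,0,0],"turn": 0},{"xyz": [0,0,0],"turn": 0},{"xyz": [0,0,0.02],"turn": 0},{"xyz": [0,0,0.03],"turn": 0},{"xyz": [0.01,-0.001,0.03],"turn": 0},{"xyz": [0,0,0],"turn": 0},{"xyz": [0,0,0],"turn": 0}]' --claw -0.4

```text
clock: 5.1
tcp_pos: [0.4333, 0.281, 0.2562]
orientation: [0.2, 3.132, 0.004]
contact_force: [-0.1, 0.5, 0.2]
grip_width: 0.0596
```

```bash
python3 - <<'E'
from h import *
import pickle
st(); m=camera_model("wrist"); im=grab_frame("wrist")[:,:,::-1]; cv2.imwrite("pics/w4.png",im); pickle.dump(m,open("w4.pkl","wb"))
E
```

```text
5.1 [0.4333 0.281  0.2562] [0.2   3.132 0.004] [-0.1  0.5  0.2] 0.0596 [-0.89  0.43  0.24  2.07 -0.16  0.66  0.9 ]
```

View pics/w4.png

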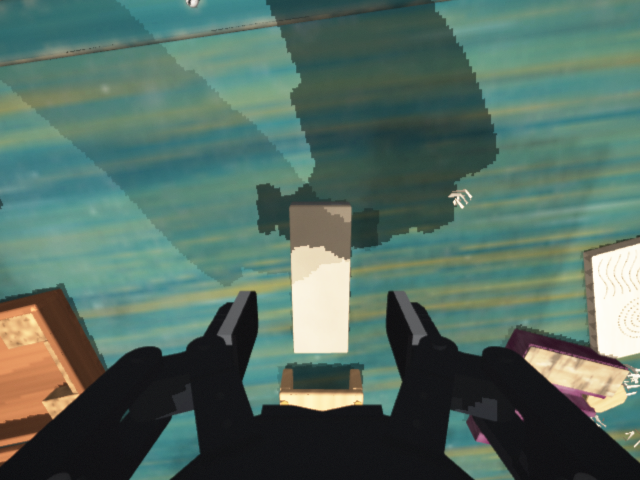

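```bash
python3 - <<'E'
from h import *
import pickle
m=pickle.load(open("w4.pkl","rb"))
print("stone",fit("wrist",[(-.055,-.02,.017),(-.055,.02,.017),(.055,-.02,.017),(.055,.02,.017)],[(290,207),(352,206.5),(292,352),(350,352)],[.45,.27,-.11],m))
print("dock",fit("wrist",[(-.035,-.031,.028),(-.035,.031,.028)],[(279,391),(363,389)],[.57,.258,-.12],m))
E
```

```text
stone (array([ 0.45531744,  0.27793014, -0.12676945]), array([[-0.4, -0.7],
       [ 0.4, -0.3],
       [ 2.1,  0.8],
       [-1.7,  0.6]]))
dock (array([ 0.56836717,  0.26416034, -0.10171941]), array([[-0.6,  0. ],
       [ 0.6,  0. ]]))
```

>>> apply_moves --deltas '[{"xyz": [0.011,-0.0015,-0.02],"turn": 0},{"xyz": [0.011,-0.0015,-0.03],"turn": 0},{"xyz": [0,0,-0.015],"turn": 0},{"xyz": [0,0,-0.008],"turn": 0},{"xyz": [0,0,-0.004],"turn": 0},{"xyz": [0,0,0],"turn": 0},{"xyz": [0,0,0],"turn": 0}]'

```text
clock: 5.73
tcp_pos: [0.4542, 0.2779, 0.1778]
orientation: [-0.199, -3.135, 0.0]
contact_force: [0.1, -0.1, -0.3]
grip_width: 0.0598
```

>>> apply_moves --deltas '[{"xyz": [0,0,0],"turn": 0},{"xyz": [0,0,0],"turn": 0},{"xyz": [0,0,0],"turn": 0},{"xyz": [0,0,0],"turn": 0},{"xyz": [0,0,0],"turn": 0}]' --claw 1 --squeeze 40

```text
clock: 6.15
tcp_pos: [0.4547, 0.278, 0.1788]
orientation: [0.199, 3.134, 0.002]
contact_force: [-1.7, -0.5, 6.8]
grip_width: 0.0386
```

>>> apply_moves --deltas '[{"xyz": [0,0,0.015],"turn": 0},{"xyz": [0,0,0.03],"turn": 0},{"xyz": [0,0,0.03],"turn": -0.111},{"xyz": [0.004,-0.02,0.03],"turn": -0.111},{"xyz": [0.005,-0.025,0.02],"turn": -0.111},{"xyz": [0.005,-0.025,0],"turn": -0.111},{"xyz": [0.005,-0.025,0],"turn": -0.111},{"xyz": [0.005,-0.025,0],"turn": -0.111},{"xyz": [0.005,-0.025,0],"turn": -0.111},{"xyz": [0.005,-0.025,0],"turn": -0.111},{"xyz": [0.005,-0.025,0],"turn": -0.111},{"xyz": [0.005,-0.025,0],"turn": -0.111}]'

```text
clock: 7.15
tcp_pos: [0.4982, 0.0566, 0.303]
orientation: [-1.828, -2.555, -0.001]
contact_force: [1.1, -0.4, -1.3]
grip_width: 0.039
```

>>> apply_moves --deltas '[{"xyz": [0.004,-0.02,0],"turn": -0.111},{"xyz": [0,0,0],"turn": -0.111},{"xyz": [0,0,0],"turn": 0},{"xyz": [0,0,0],"turn": 0},{"xyz": [0,0,0],"turn": 0}]'

```text
clock: 7.57
tcp_pos: [0.5022, 0.0387, 0.3027]
orientation: [-2.088, -2.347, -0.0]
contact_force: [0.1, -0.1, -1.8]
grip_width: 0.0391
```

```bash
python3 - <<'E'
from h import *
import pickle
st(); m=camera_model("wrist"); im=grab_frame("wrist")[:,:,::-1]; cv2.imwrite("pics/w5.png",im); pickle.dump(m,open("w5.pkl","wb"));print("cam",-np.array(m["R"]).T@m["t"])
E
```

```text
7.57 [0.5022 0.0387 0.3027] [-2.088 -2.347 -0.   ] [ 0.1 -0.1 -1.8] 0.0391 [-0.73  0.39  0.65  2.09 -0.34  0.77  0.25]
cam [0.49261625 0.11521556 0.27249377]
```

View pics/w5.png

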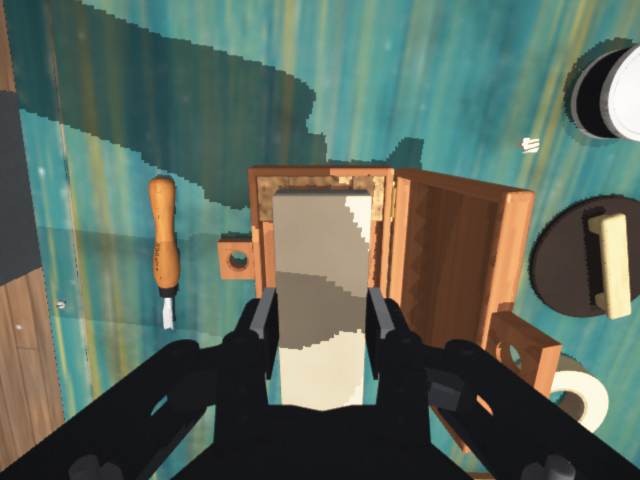

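```bash
python3 - <<'E'
from h import *
im=cv2.imread("pics/w5.png")
crop("","w5a.png",205,155,405,300,3.9,im)
E
```

```text
(no output)
```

View pics/w5a.png

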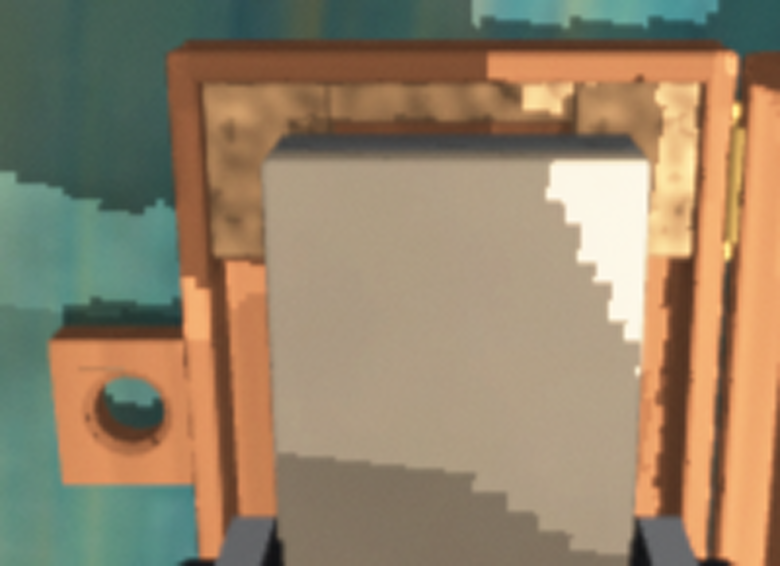

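```bash
python3 - <<'E'
from h import *
import pickle
m=pickle.load(open("w5.pkl","rb"))
A=lambda L:np.array(L)/3.9+[205-.4,155-.4]
mod=[(-.054,.075,.024),(.054,.075,.024),(-.048,.069,.024),(.048,.069,.024),(-.048,.034,.02),(.048,.034,.02),(-.068,0,.018),(-.083,.016,.018),(-.083,-.016,.018)]
print("case",fit("wrist",mod,A([(170,52),(737,53),(203,83),(700,83),(213,257),(690,256),(127,411),(48,340),(63,485)]),[.503,.0175,.115],m))
print("stone",fit("wrist",[(-.02,.055,.141),(.02,.055,.141)],A([(264,158),(650,158)]),[.50,.035,.115],m))
E
```

```text
case (array([0.50313376, 0.01648522, 0.11619277]), array([[-1.6, -0.2],
       [ 0.6, -0.4],
       [-1.4,  0.1],
       [ 1.4,  0.2],
       [-0.3,  0.2],
       [ 0.5,  0.5],
       [ 0.1,  0.4],
       [ 0.1,  0. ],
       [-0.1, -0.6]]))
stone (array([0.50174966, 0.03721425, 0.11657992]), array([[-0.9,  0. ],
       [ 0.9,  0. ]]))
```

>>> apply_moves --deltas '[{"xyz": [0.001,-0.0107,-0.015],"turn": 0},{"xyz": [0.0003,-0.01,-0.02],"turn": 0},{"xyz": [0,0,-0.02],"turn": 0},{"xyz": [0,0,-0.015],"turn": 0},{"xyz": [0,0,-0.01],"turn": 0},{"xyz": [0,0,0],"turn": 0},{"xyz": [0,0,0],"turn": 0}]'

```text
clock: 8.2
tcp_pos: [0.5038, 0.0174, 0.2227]
orientation: [-2.092, -2.343, 0.001]
contact_force: [0.5, -0.1, -1.0]
grip_width: 0.039
```

```bash
python3 - <<'E'
from h import *
import pickle
st(); m=camera_model("wrist"); im=grab_frame("wrist")[:,:,::-1]; cv2.imwrite("pics/w6.png",im)
E
```

```text
8.2 [0.5038 0.0174 0.2227] [-2.092e+00 -2.343e+00  1.000e-03] [ 0.5 -0.1 -1. ] 0.039 [-0.59  0.52  0.54  2.13 -0.47  0.61  0.4 ]
```

View pics/w6.png

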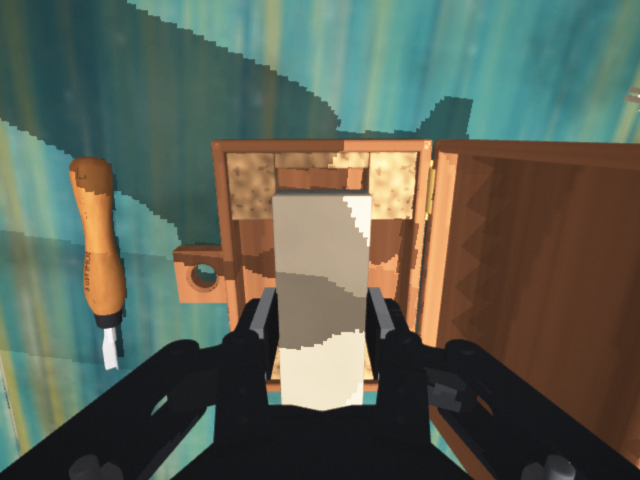

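Aligned; the stone is centred over the cradle. Lowering, then placing slowly.

>>> apply_moves --deltas '[{"xyz": [0,0,-0.012],"turn": 0},{"xyz": [0,0,-0.01],"turn": 0},{"xyz": [0,0,-0.007],"turn": 0},{"xyz": [0,0,-0.004],"turn": 0},{"xyz": [0,0,-0.003],"turn": 0},{"xyz": [0,0,0],"turn": 0},{"xyz": [0,0,0],"turn": 0}]'

```text
clock: 8.83
tcp_pos: [0.5038, 0.0169, 0.1866]
orientation: [-2.094, -2.342, 0.0]
contact_force: [0.5, 0.8, -2.1]
grip_width: 0.039
```

```bash
python3 - <<'E'
from h import *
import pickle
st(); m=camera_model("wrist"); im=grab_frame("wrist")[:,:,::-1]; cv2.imwrite("pics/w7.png",im)
E
```

```text
8.83 [0.5038 0.0169 0.1866] [-2.094 -2.342  0.   ] [ 0.5  0.8 -2.1] 0.039 [-0.54  0.59  0.48  2.14 -0.53  0.54  0.45]
```

View pics/w7.png

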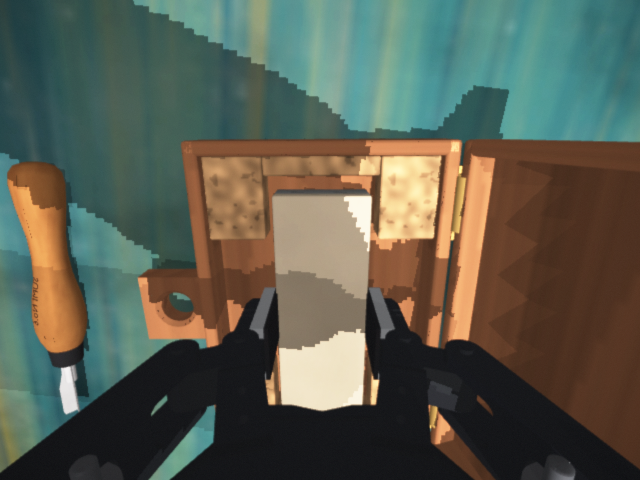

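>>> apply_moves --deltas '[{"xyz": [0,0,-0.0015],"turn": 0},{"xyz": [0,0,-0.001],"turn": 0},{"xyz": [0,0,0],"turn": 0},{"xyz": [0,0,0],"turn": 0}]'

```text
clock: 9.22
tcp_pos: [0.5038, 0.017, 0.1843]
orientation: [2.094, 2.342, 0.0]
contact_force: [-0.2, -0.3, -2.0]
grip_width: 0.0385
```

>>> apply_moves --deltas '[{"xyz": [0,0,0],"turn": 0},{"xyz": [0,0,0],"turn": 0},{"xyz": [0,0,0],"turn": 0},{"xyz": [0,0,0],"turn": 0},{"xyz": [0,0,0.008],"turn": 0},{"xyz": [0,0,0.02],"turn": 0},{"xyz": [0,0,0.035],"turn": 0},{"xyz": [0,0,0.035],"turn": 0},{"xyz": [0,0,0.02],"turn": 0},{"xyz": [0,0,0],"turn": 0}]' --claw -0.25

```text
clock: 10.05
tcp_pos: [0.5053, 0.0166, 0.3067]
orientation: [2.092, 2.338, 0.01]
contact_force: [0.5, -0.2, -0.1]
grip_width: 0.0534
```

```bash
python3 - <<'E'
from h import *
import pickle
st(); m=camera_model("wrist"); im=grab_frame("wrist")[:,:,::-1]; cv2.imwrite("pics/w8.png",im); pickle.dump(m,open("w8.pkl","wb"))
cv2.imwrite("pics/s8.png",grab_frame("scene")[:,:,::-1])
crop("scene","s8a.png",200,160,420,320,3.6,cv2.imread("pics/s8.png"))
E
```

```text
10.05 [0.5053 0.0166 0.3067] [2.092 2.338 0.01 ] [ 0.5 -0.2 -0.1] 0.0534 [-0.7   0.39  0.67  2.08 -0.34  0.77  0.3 ]
```

View pics/w8.png

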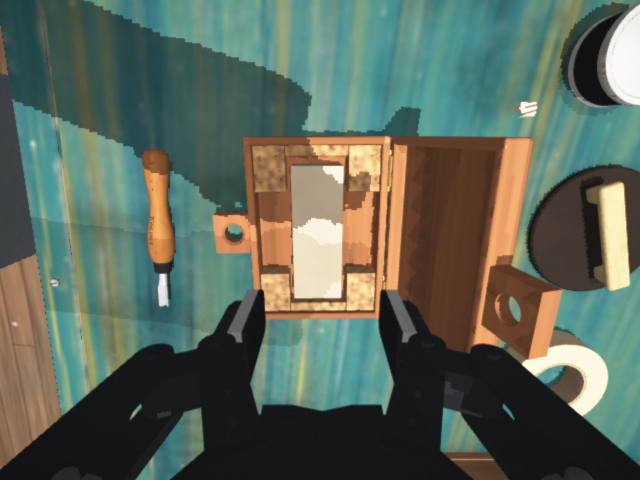

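View pics/s8a.png

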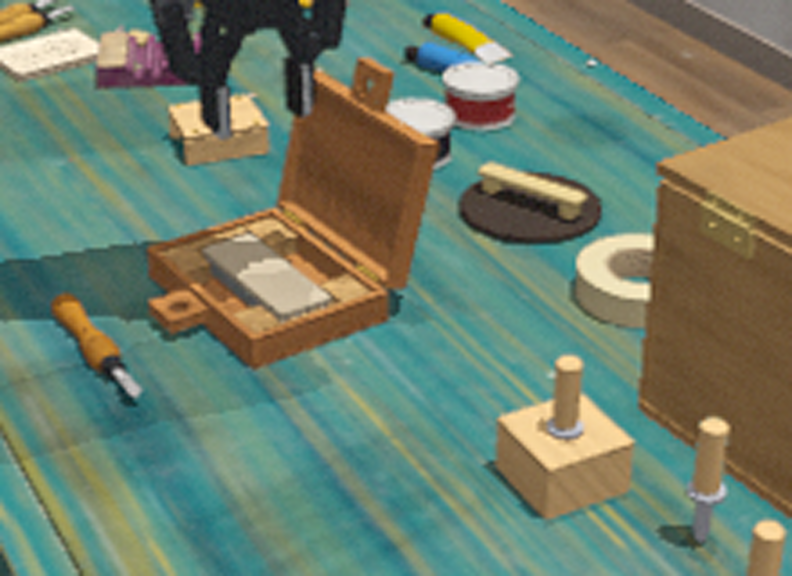

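```bash
python3 - <<'E'
from h import *
import pickle
m=pickle.load(open("w8.pkl","rb"))
im=cv2.imread("pics/w8.png"); crop("","w8a.png",380,120,600,300,3.6,im)
print("case",fit("wrist",[(-.054,.075,.024),(-.054,-.075,.024),(.054,.075,.024),(-.068,0,.018)],[(246,138),(256,318),(390,137),(234,232)],[.503,.0175,.115],m))
p=(.5031,.0165,.116); c,s=np.cos(p[2]),np.sin(p[2])
W=lambda q:(p[0]+c*q[0]-s*q[1],p[1]+s*q[0]+c*q[1],q[2])
for th in np.arange(1.65,1.96,.05):
    i=(.054-.108*np.cos(th),.075,.024+.108*np.sin(th)); o=(i[0]+.016*np.sin(th),.075,i[2]+.016*np.cos(th))
    print(round(th,2),proj("wrist",W(i),m).round(0),proj("wrist",W(o),m).round(0),np.round(W(o),3))
E
```

```text
case (array([0.50436173, 0.01638693, 0.10603612]), array([[-1.9, -1.9],
       [-0.5,  1.1],
       [ 3.4, -0.1],
       [ 0.4,  1.2]]))
1.65 [464. 137.] [501. 137.] [0.572 0.1   0.13 ]
1.7 [476. 137.] [511. 137.] [0.578 0.101 0.129]
1.75 [488. 137.] [522. 137.] [0.583 0.101 0.127]
1.8 [499. 137.] [531. 137.] [0.588 0.102 0.126]
1.85 [510. 137.] [539. 137.] [0.593 0.102 0.123]
1.9 [520. 137.] [547. 137.] [0.598 0.103 0.121]
1.95 [529. 137.] [554. 137.] [0.603 0.104 0.118]
```

View pics/w8a.png

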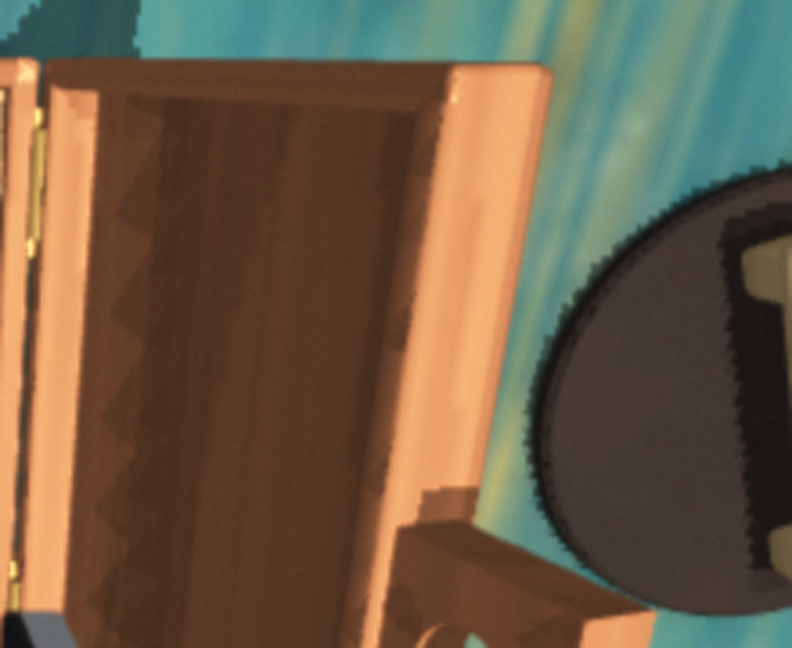

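>>> apply_moves --deltas '[{"xyz": [0,0,0.03],"turn": 0},{"xyz": [0,0,0.025],"turn": 0},{"xyz": [0.02,0.002,0],"turn": 0},{"xyz": [0.03,0.004,0],"turn": 0},{"xyz": [0.03,0.004,0],"turn": 0},{"xyz": [0.03,0.004,0],"turn": 0},{"xyz": [0.014,0,0],"turn": 0},{"xyz": [0,0,-0.025],"turn": 0},{"xyz": [0,0,-0.025],"turn": 0},{"xyz": [0,0,-0.02],"turn": 0},{"xyz": [0,0,0],"turn": 0},{"xyz": [0,0,0],"turn": 0}]' --claw 1

```text
clock: 11.15
tcp_pos: [0.6274, 0.031, 0.2852]
orientation: [-2.093, -2.341, 0.004]
contact_force: [-0.6, -0.0, -0.4]
grip_width: -0.0001
```

```bash
python3 - <<'E'
from h import *
st(); cv2.imwrite("pics/w9.png",grab_frame("wrist")[:,:,::-1])
cv2.imwrite("pics/s9.png",grab_frame("scene")[:,:,::-1])
crop("scene","s9a.png",200,130,420,290,3.6,cv2.imread("pics/s9.png"))
E
```

```text
11.15 [0.6274 0.031  0.2852] [-2.093 -2.341  0.004] [-0.6 -0.  -0.4] -0.0001 [-0.59  0.61  0.61  1.8  -0.44  0.88  0.35]
```

View pics/w9.png

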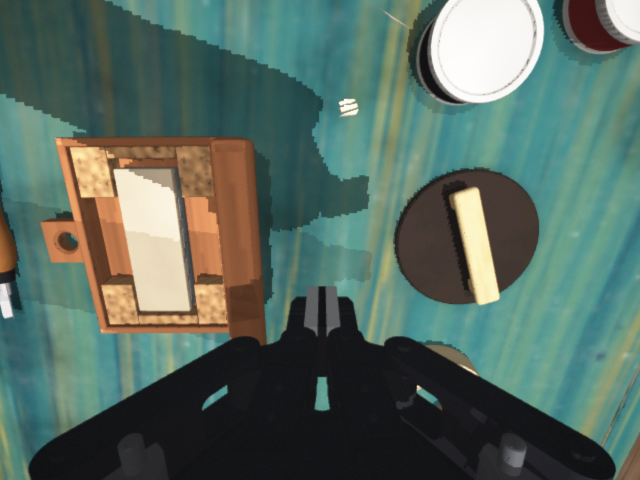

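View pics/s9a.png

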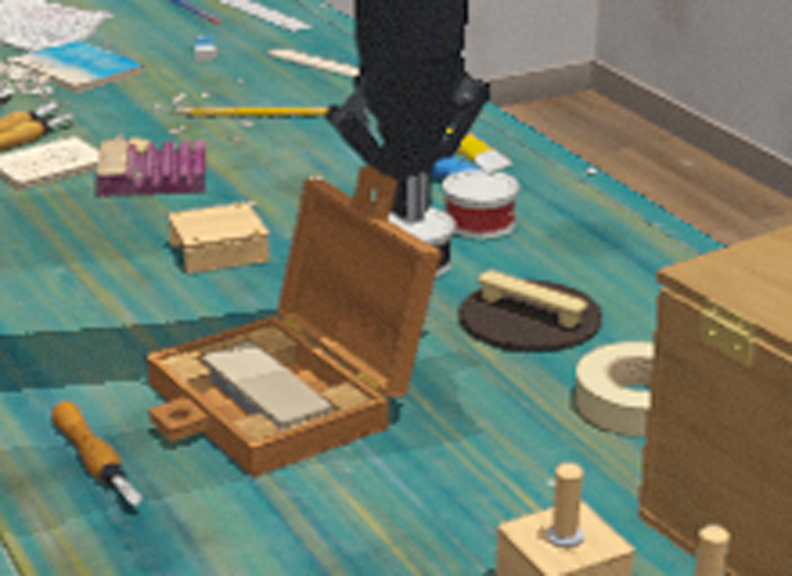

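>>> apply_moves --deltas '[{"xyz": [0,0,0.02],"turn": 0.12},{"xyz": [0,0,0],"turn": 0.12},{"xyz": [0,0,0],"turn": 0.12},{"xyz": [0,0,0],"turn": 0.12},{"xyz": [0,0,0],"turn": 0.12},{"xyz": [0,0,0],"turn": 0.12},{"xyz": [0,0,0],"turn": 0.12},{"xyz": [0,0,0],"turn": 0.12},{"xyz": [0,0,0],"turn": 0.12},{"xyz": [0,0,0],"turn": 0.12},{"xyz": [0,0,0],"turn": 0.12},{"xyz": [0,0,0],"turn": 0.12}]'

```text
clock: 12.25
tcp_pos: [0.6273, 0.0309, 0.3069]
orientation: [-0.021, -3.14, 0.0]
contact_force: [-0.1, -0.1, -0.8]
grip_width: 0.0001
```

>>> apply_moves --deltas '[{"xyz": [0,0,-0.01],"turn": 0.12},{"xyz": [0,0,-0.01],"turn": 0.01},{"xyz": [0,0,-0.006],"turn": 0},{"xyz": [0,0,0],"turn": 0}]'

```text
clock: 12.58
tcp_pos: [0.6268, 0.0309, 0.2791]
orientation: [0.169, -3.133, 0.0]
contact_force: [-0.0, -0.6, -0.4]
grip_width: 0.0003
```

```bash
python3 - <<'E'
from h import *
st(); cv2.imwrite("pics/w10.png",grab_frame("wrist")[:,:,::-1])
E
```

```text
12.58 [0.6268 0.0309 0.2791] [ 0.169 -3.133  0.   ] [-0.  -0.6 -0.4] 0.0003 [-0.31  0.55  0.22  1.79 -0.16  0.83  1.66]
```

View pics/w10.png

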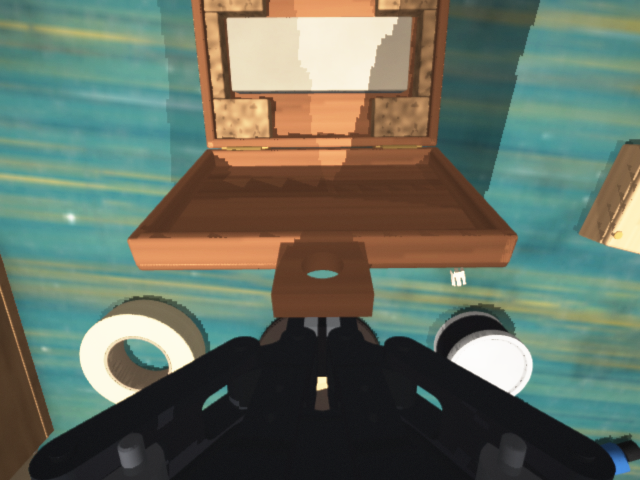

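>>> apply_moves --deltas '[{"xyz": [-0.0087,-0.001,0],"turn": 0},{"xyz": [-0.0087,-0.001,0],"turn": 0},{"xyz": [-0.0087,-0.001,0],"turn": 0},{"xyz": [-0.0087,-0.001,0],"turn": 0},{"xyz": [-0.0087,-0.001,0.001],"turn": 0},{"xyz": [-0.0076,-0.0009,0.0015],"turn": 0},{"xyz": [-0.0076,-0.0009,0.0015],"turn": 0},{"xyz": [-0.0076,-0.0009,0.0015],"turn": 0},{"xyz": [0,0,0],"turn": 0}]'

```text
clock: 13.38
tcp_pos: [0.5599, 0.023, 0.2869]
orientation: [0.174, -3.135, -0.0]
contact_force: [-0.3, -0.8, -0.6]
grip_width: 0.0
```

```bash
python3 - <<'E'
from h import *
st(); cv2.imwrite("pics/w11.png",grab_frame("wrist")[:,:,::-1])
crop("scene","s11a.png",200,130,420,290,3.6)
E
```

```text
13.38 [0.5599 0.023  0.2869] [ 0.174 -3.135 -0.   ] [-0.3 -0.8 -0.6] 0.0 [-0.33  0.44  0.23  1.95 -0.14  0.77  1.66]
```

View pics/s11a.png

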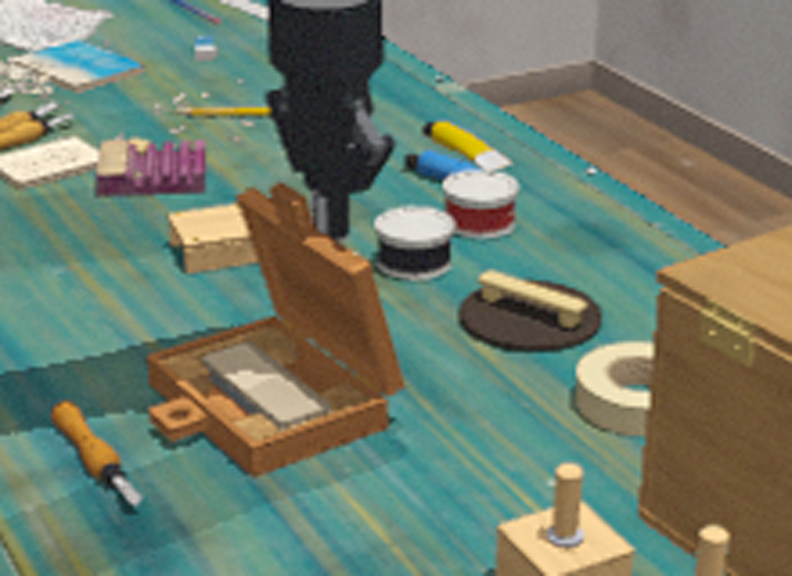

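View pics/w11.png

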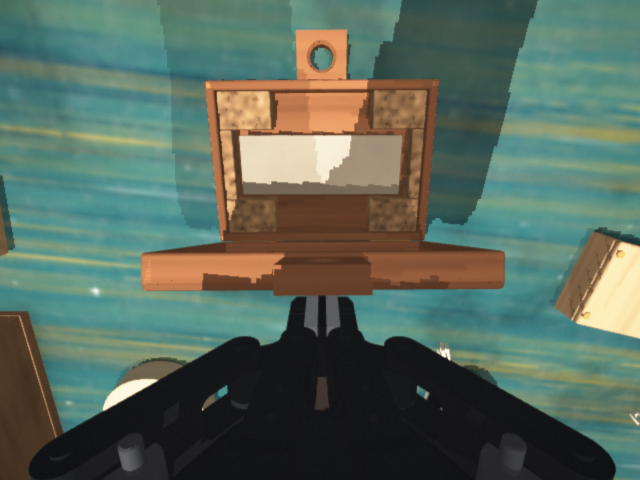

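>>> apply_moves --deltas '[{"xyz": [-0.008,-0.0009,-0.0025],"turn": 0},{"xyz": [-0.008,-0.0009,-0.0025],"turn": 0},{"xyz": [-0.008,-0.0009,-0.0025],"turn": 0},{"xyz": [-0.007,-0.0008,-0.003],"turn": 0},{"xyz": [-0.007,-0.0008,-0.003],"turn": 0},{"xyz": [-0.007,-0.0008,-0.003],"turn": 0},{"xyz": [-0.006,-0.0007,-0.005],"turn": 0},{"xyz": [-0.006,-0.0007,-0.005],"turn": 0},{"xyz": [-0.006,-0.0007,-0.005],"turn": 0},{"xyz": [0,0,0],"turn": 0}]'

```text
clock: 14.32
tcp_pos: [0.4966, 0.0159, 0.2539]
orientation: [0.174, -3.133, 0.0]
contact_force: [-0.8, 0.2, -0.7]
grip_width: -0.0004
```

```bash
python3 - <<'E'
from h import *
st(); cv2.imwrite("pics/w12.png",grab_frame("wrist")[:,:,::-1])
crop("scene","s12a.png",200,130,420,290,3.6)
E
```

```text
14.32 [0.4966 0.0159 0.2539] [ 0.174 -3.133  0.   ] [-0.8  0.2 -0.7] -0.0004 [-0.33  0.41  0.21  2.11 -0.14  0.64  1.66]
```

View pics/s12a.png

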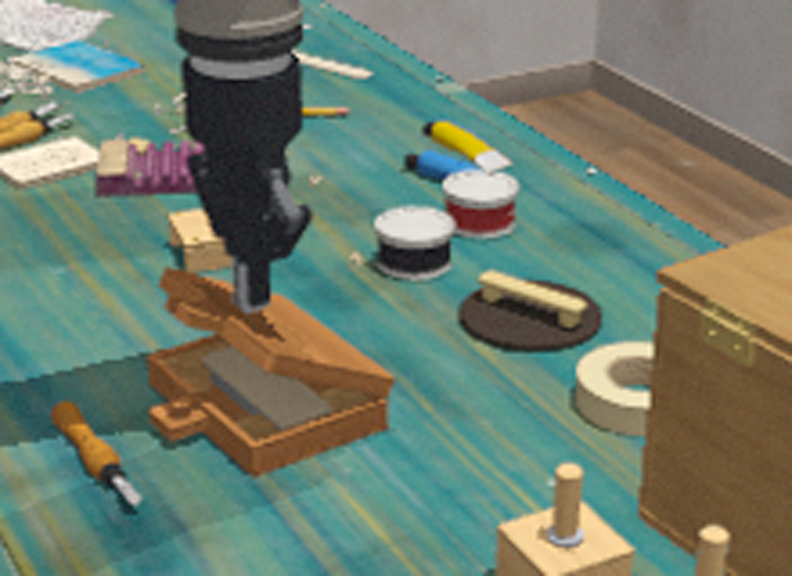

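>>> apply_moves --deltas '[{"xyz": [-0.003,-0.0003,-0.0035],"turn": 0},{"xyz": [-0.003,-0.0003,-0.0035],"turn": 0},{"xyz": [-0.003,-0.0003,-0.0035],"turn": 0},{"xyz": [-0.003,-0.0003,-0.0035],"turn": 0},{"xyz": [-0.002,-0.0003,-0.0035],"turn": 0},{"xyz": [-0.0015,0,-0.003],"turn": 0},{"xyz": [-0.0015,0,-0.003],"turn": 0},{"xyz": [-0.0015,0,-0.003],"turn": 0},{"xyz": [-0.0015,0,-0.003],"turn": 0},{"xyz": [0,0,-0.002],"turn": 0},{"xyz": [0,0,0],"turn": 0}]'

```text
clock: 15.33
tcp_pos: [0.4781, 0.0147, 0.2232]
orientation: [0.174, -3.136, 0.0]
contact_force: [0.6, -0.3, 0.2]
grip_width: -0.0002
```

>>> apply_moves --deltas '[{"xyz": [0,0,-0.0015],"turn": 0},{"xyz": [0,0,-0.0015],"turn": 0},{"xyz": [0,0,-0.0015],"turn": 0},{"xyz": [0,0,-0.001],"turn": 0}]'

```text
clock: 15.67
tcp_pos: [0.4785, 0.0146, 0.2181]
orientation: [0.174, -3.137, -0.0]
contact_force: [-0.2, -0.8, 1.3]
grip_width: -0.0001
```

```bash
python3 - <<'E'
from h import *
st(); cv2.imwrite("pics/w13.png",grab_frame("wrist")[:,:,::-1])
crop("scene","s13a.png",200,130,420,290,3.6)
E
```

```text
15.67 [0.4785 0.0146 0.2181] [ 0.174 -3.137 -0.   ] [-0.2 -0.8  1.3] -0.0001 [-0.32  0.45  0.19  2.17 -0.16  0.54  1.68]
```

View pics/s13a.png

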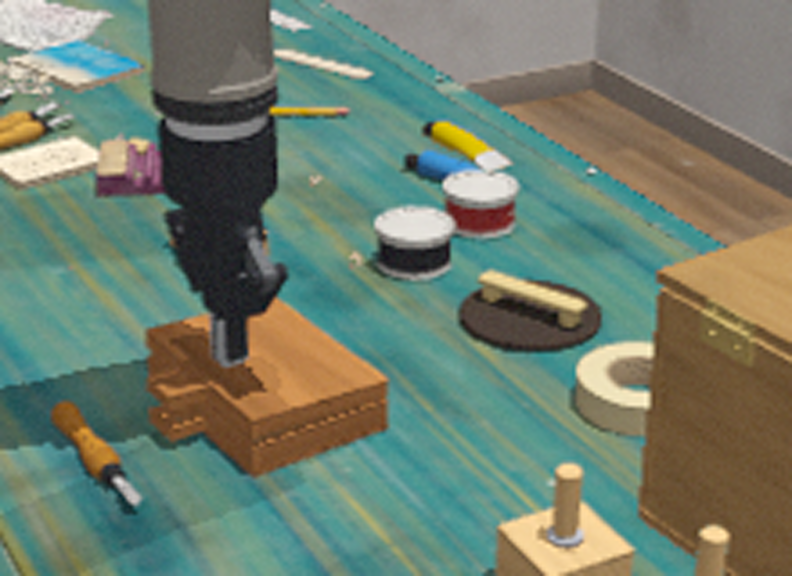

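Nearly shut. I'll press gently until the force rises.

>>> apply_moves --deltas '[{"xyz": [0,0,-0.001],"turn": 0},{"xyz": [0,0,-0.001],"turn": 0},{"xyz": [0,0,-0.001],"turn": 0},{"xyz": [0,0,0],"turn": 0}]'

```text
clock: 16.1
tcp_pos: [0.4784, 0.0146, 0.215]
orientation: [0.174, -3.137, 0.0]
contact_force: [0.4, -0.3, 0.2]
grip_width: -0.0003
```

>>> apply_moves --deltas '[{"xyz": [0,0,-0.001],"turn": 0},{"xyz": [0,0,-0.001],"turn": 0},{"xyz": [0,0,0],"turn": 0}]'

```text
clock: 16.35
tcp_pos: [0.4785, 0.0146, 0.2135]
orientation: [0.174, -3.137, -0.0]
contact_force: [-1.5, -0.4, 4.4]
grip_width: 0.0001
```

>>> apply_moves --deltas '[{"xyz": [0,0,-0.001],"turn": 0},{"xyz": [0,0,-0.001],"turn": 0},{"xyz": [0,0,0],"turn": 0},{"xyz": [0,0,0],"turn": 0}]'

```text
clock: 16.68
tcp_pos: [0.4785, 0.0144, 0.2131]
orientation: [-0.173, 3.137, 0.002]
contact_force: [-8.9, -1.3, 30.7]
grip_width: 0.0002
```

```bash
python3 - <<'E'
from h import *
st(); crop("scene","s14a.png",220,190,320,270,7)
E
```

```text
16.68 [0.4785 0.0144 0.2131] [-1.730e-01  3.137e+00  2.000e-03] [-8.9 -1.3 30.7] 0.0002 [-0.31  0.46  0.19  2.17 -0.17  0.52  1.68]
```

View pics/s14a.png

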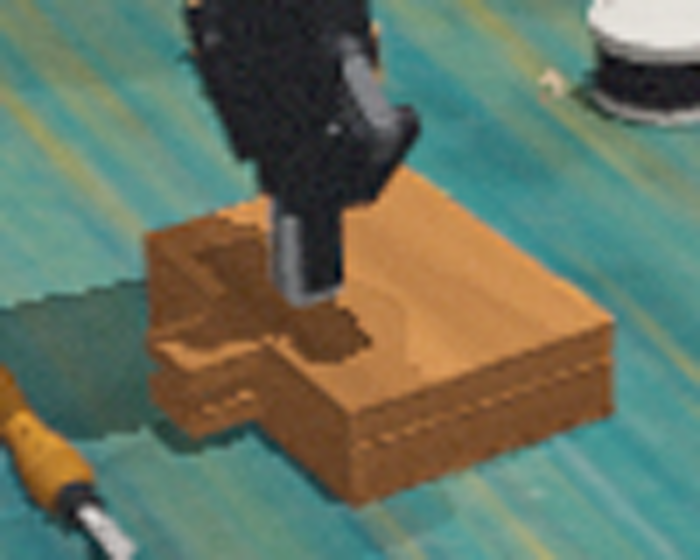

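>>> apply_moves --deltas '[{"xyz": [0,0,0.005],"turn": 0},{"xyz": [0,0,0.03],"turn": 0},{"xyz": [0,0,0.04],"turn": 0},{"xyz": [0,0,0.03],"turn": 0},{"xyz": [0,0,0],"turn": 0},{"xyz": [0,0,0],"turn": 0}]'

```text
clock: 17.23
tcp_pos: [0.4791, 0.0147, 0.3179]
orientation: [-0.174, 3.132, 0.001]
contact_force: [-1.1, 1.1, -0.1]
grip_width: -0.0002
```

```bash
python3 - <<'E'
from h import *
import pickle
st(); m=camera_model("wrist"); im=grab_frame("wrist")[:,:,::-1]; cv2.imwrite("pics/w14.png",im); pickle.dump(m,open("w14.pkl","wb"));print("cam",-np.array(m["R"]).T@m["t"])
crop("","w14a.png",200,90,440,290,3.3,im)
crop("scene","s15a.png",220,190,320,270,7)
E
```

```text
17.23 [0.4791 0.0147 0.3179] [-1.740e-01  3.132e+00  1.000e-03] [-1.1  1.1 -0.1] -0.0002 [-0.37  0.27  0.25  2.11 -0.1   0.76  1.62]
cam [0.40144209 0.00553199 0.28732786]
```

View pics/w14.png

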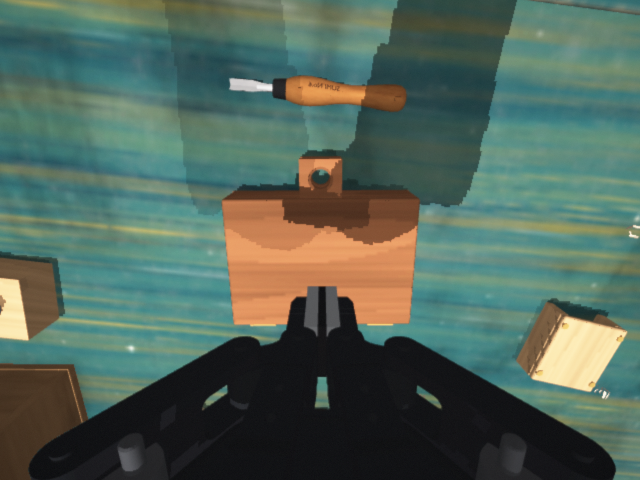

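View pics/w14a.png

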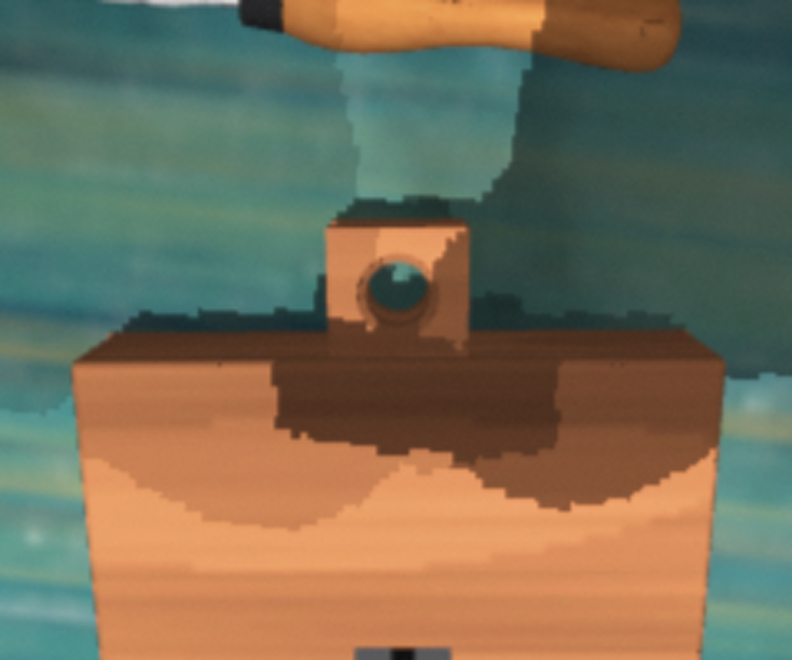

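View pics/s15a.png

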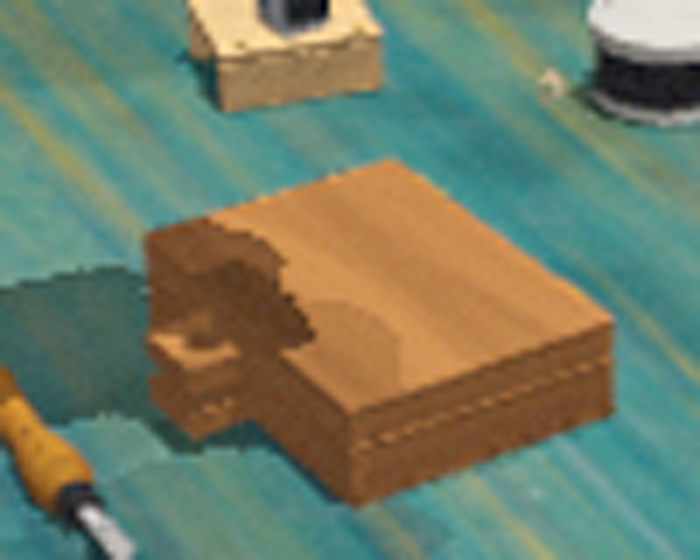

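```bash
python3 - <<'E'
from h import *
import pickle
m=pickle.load(open("w14.pkl","rb"))
A=lambda L:np.array(L)/3.3+[200-.35,90-.35]
h=A([(397,291)])[0]; print(ray("wrist",*h,.036,m))
f,res=fit("wrist",[(-.054,-.075,.04),(-.054,.075,.04),(-.083,-.016,.036),(-.083,.016,.036),(-.068,0,.036)],A([(73,362),(725,360),(327,227),(470,227),(397,291)]),[.503,.0165,.116],m)
print(f,res); print(f[:2]-.068*np.array([np.cos(f[2]),np.sin(f[2])]))
m=pickle.load(open("w1.pkl","rb"))
E
```

```text
[0.43469385 0.00833963 0.036     ]
[0.50314056 0.01643156 0.11349156] [[-1.4 -0.5]
 [ 1.1 -0.4]
 [-0.3  0.1]
 [-0.   0. ]
 [ 0.4  1.2]]
[0.43557802 0.00873069]
```

```bash
python3 - <<'E'
from h import *
for u,v,z in [(381,210,0),(500,203,0),(384,196,.15),(514,187,.15),(384,196,.2),(396,240,.08)]: print(u,v,z,ray("top",u,v,z).round(3))
for X in [(.628,-.223,.15),(.628,-.223,0),(.628,-.223,.2)]: print(proj("scene",X).round(0))
E
```

```text
381 210 0 [ 0.663 -0.227  0.   ]
500 203 0 [ 0.688 -0.533  0.   ]
384 196 0.15 [ 0.662 -0.222  0.15 ]
514 187 0.15 [ 0.691 -0.526  0.15 ]
384 196 0.2 [ 0.65  -0.218  0.2  ]
396 240 0.08 [ 0.571 -0.258  0.08 ]
[372. 219.]
[367. 277.]
[374. 197.]
```

>>> apply_moves --deltas '[{"xyz": [0.005,-0.02,0],"turn": 0},{"xyz": [0.01,-0.033,0],"turn": 0},{"xyz": [0.01,-0.033,0],"turn": 0},{"xyz": [0.01,-0.033,0],"turn": 0},{"xyz": [0.01,-0.033,0],"turn": 0},{"xyz": [0.01,-0.033,0],"turn": 0},{"xyz": [0.01,-0.033,0],"turn": 0},{"xyz": [0.01,-0.033,0],"turn": 0},{"xyz": [0.01,-0.014,0],"turn": 0},{"xyz": [0,0,0],"turn": 0},{"xyz": [0,0,0],"turn": 0}]' --claw 0

```text
clock: 18.25
tcp_pos: [0.563, -0.251, 0.3141]
orientation: [0.171, -3.134, -0.001]
contact_force: [0.4, 0.6, -1.2]
grip_width: 0.0424
```

```bash
python3 - <<'E'
from h import *
import pickle
st(); m=camera_model("wrist"); im=grab_frame("wrist")[:,:,::-1]; cv2.imwrite("pics/w15.png",im); pickle.dump(m,open("w15.pkl","wb"));print("cam",-np.array(m["R"]).T@m["t"])
E
```

```text
18.25 [ 0.563  -0.251   0.3141] [ 1.710e-01 -3.134e+00 -1.000e-03] [ 0.4  0.6 -1.2] 0.0424 [ 0.08  0.49  0.31  1.8  -0.19  0.88  2.16]
cam [ 0.48509389 -0.26012337  0.28407049]
```

View pics/w15.png

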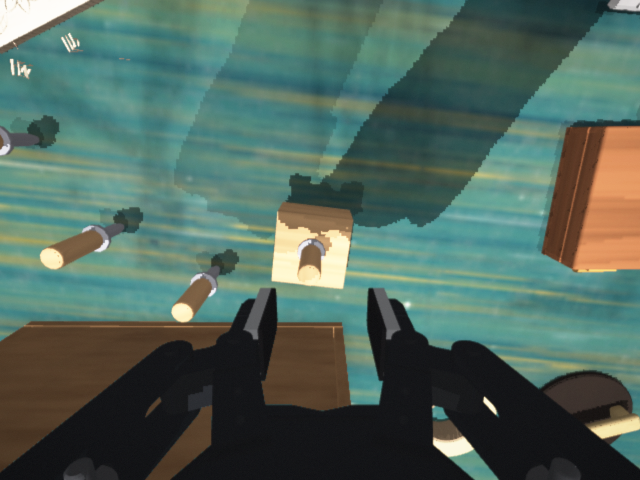

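```bash
python3 - <<'E'
from h import *
im=cv2.imread("pics/w15.png")
crop("","w15a.png",260,190,370,300,5.4,im)
E
```

```text
(no output)
```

View pics/w15a.png

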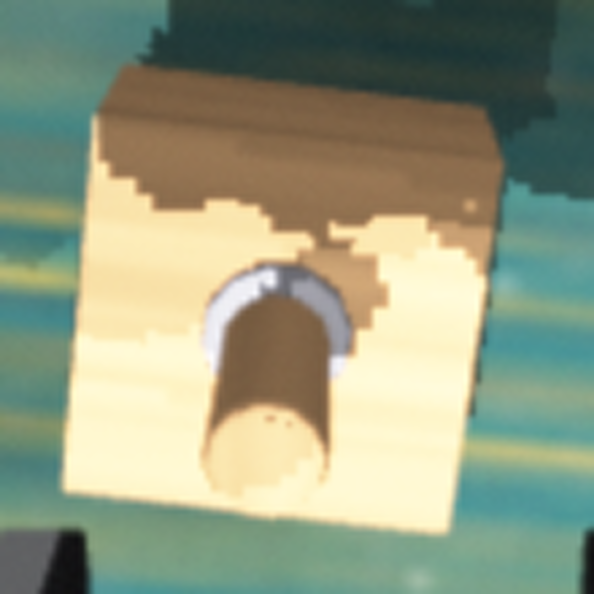

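```bash
python3 - <<'E'
from h import *
import pickle
m=pickle.load(open("w15.pkl","rb"))
A=lambda L:np.array(L)/5.4+[260-.4,190-.4]
t=A([(266,458)])[0]; c=A([(278,338)])[0]
print("top",ray("wrist",*t,.084,m),"collar",ray("wrist",*c,.040,m))
print(fit("wrist",[(-.029,-.029,.036),(-.029,.029,.036),(.029,.029,.036),(.029,-.029,.036)],A([(97,113),(503,163),(449,533),(63,491)]),[.572,-.257,0],m))
E
```

```text
top [ 0.57269569 -0.25853228  0.084     ] collar [ 0.57314607 -0.25829178  0.04      ]
(array([ 0.5735314 , -0.2583553 , -0.01256074]), array([[-0.2,  0.3],
       [ 0.2, -0. ],
       [-0.4, -0.1],
       [ 0.3, -0.2]]))
```

>>> apply_moves --deltas '[{"xyz": [0.005,-0.004,-0.01],"turn": 0},{"xyz": [0.005,-0.0034,-0.025],"turn": 0},{"xyz": [0,0,-0.025],"turn": 0},{"xyz": [0,0,-0.02],"turn": 0},{"xyz": [0,0,-0.01],"turn": 0},{"xyz": [0,0,-0.006],"turn": 0},{"xyz": [0,0,0],"turn": 0},{"xyz": [0,0,0],"turn": 0}]'

```text
clock: 18.97
tcp_pos: [0.5738, -0.2576, 0.2207]
orientation: [-0.175, 3.136, -0.0]
contact_force: [0.1, -0.4, -0.2]
grip_width: 0.0429
```

```bash
python3 - <<'E'
from h import *
st(); im=grab_frame("wrist")[:,:,::-1]; cv2.imwrite("pics/w16.png",im)
E
```

```text
18.97 [ 0.5738 -0.2576  0.2207] [-0.175  3.136 -0.   ] [ 0.1 -0.4 -0.2] 0.0429 [ 0.13  0.63  0.27  1.82 -0.24  0.72  2.21]
```

View pics/w16.png

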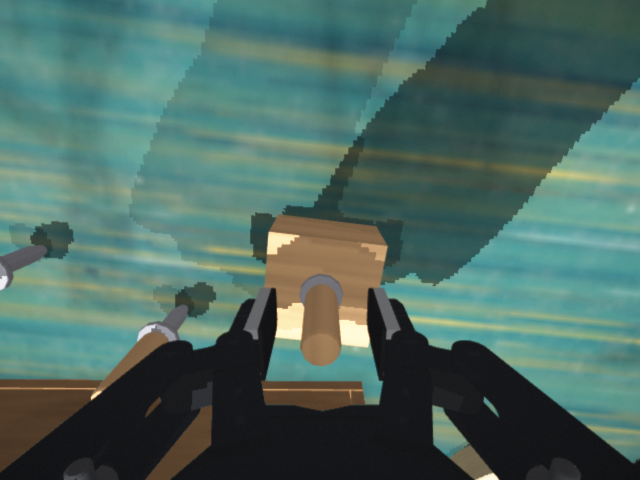

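>>> apply_moves --deltas '[{"xyz": [0,0,0],"turn": 0},{"xyz": [0,0,0],"turn": 0},{"xyz": [0,0,0],"turn": 0},{"xyz": [0,0,0],"turn": 0},{"xyz": [0,0,0],"turn": 0},{"xyz": [0,0,0],"turn": 0}]' --claw 1 --squeeze 40

```text
clock: 19.52
tcp_pos: [0.5739, -0.258, 0.2213]
orientation: [-0.174, 3.135, -0.001]
contact_force: [-1.6, -0.1, 6.5]
grip_width: 0.0149
```

>>> apply_moves --deltas '[{"xyz": [0,0,0.005],"turn": 0},{"xyz": [0,0,0.01],"turn": 0},{"xyz": [0,0,0.015],"turn": 0},{"xyz": [0,0,0.02],"turn": 0},{"xyz": [0,0,0.02],"turn": 0},{"xyz": [0,0,0.01],"turn": 0},{"xyz": [0,0,0],"turn": 0}]'

```text
clock: 20.1
tcp_pos: [0.5743, -0.2583, 0.3032]
orientation: [-0.174, 3.132, -0.003]
contact_force: [0.2, -0.7, 0.2]
grip_width: 0.0151
```

```bash
python3 - <<'E'
from h import *
st(); im=grab_frame("wrist")[:,:,::-1]; cv2.imwrite("pics/w17.png",im); crop("scene","s17.png",300,180,440,300,5.6)
E
```

```text
20.1 [ 0.5743 -0.2583  0.3032] [-1.740e-01  3.132e+00 -3.000e-03] [ 0.2 -0.7  0.2] 0.0151 [ 0.1   0.52  0.31  1.78 -0.2   0.87  2.18]
```

View pics/s17.png

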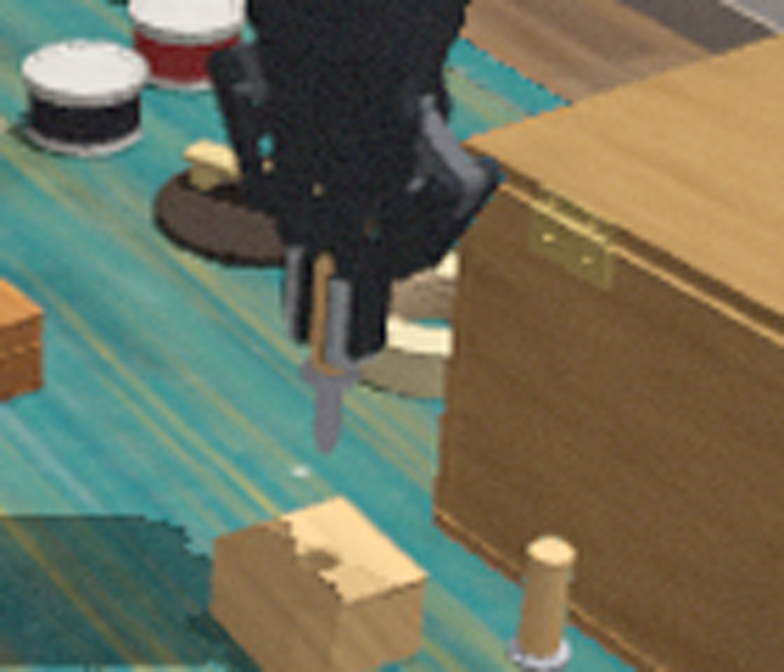

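View pics/w17.png

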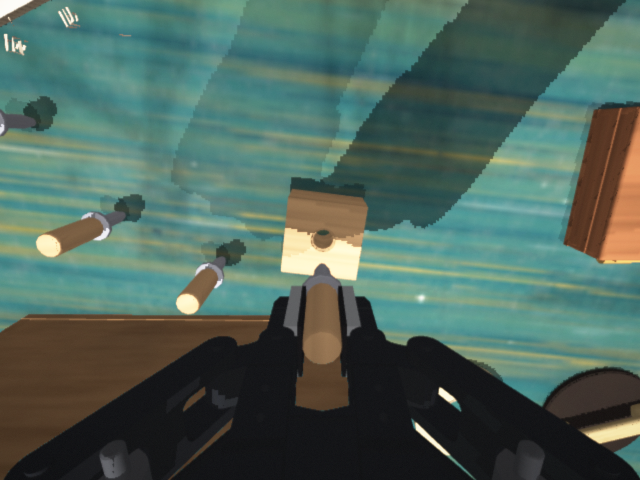

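```bash
python3 - <<'E'
from h import *
im=cv2.imread("pics/w17.png"); crop("","w17a.png",280,220,370,370,4,im)
print(ray("wrist",321.5,268,.087),ray("wrist",322,348,.166),ray("wrist",322,239,.036))
print(proj("wrist",[.5736,-.2583,.086]),proj("wrist",[.5736,-.2583,.166]))
E
```

```text
[ 0.57151439 -0.25829493  0.087     ] [ 0.57000239 -0.25831581  0.166     ] [ 0.56975806 -0.2580972   0.036     ]
[321.1036549  270.56909306] [320.95608464 356.2959343 ]
```

View pics/w17a.png

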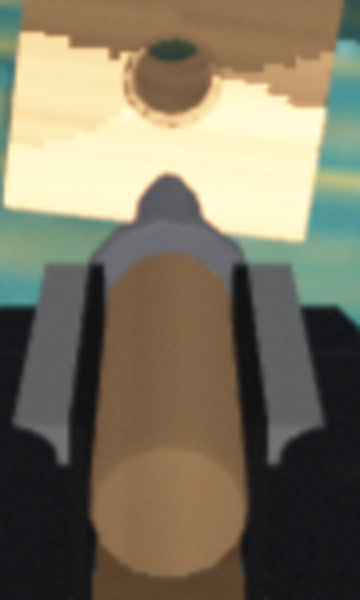

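```bash
python3 - <<'E'
from h import *
import pickle
st(); m=camera_model("wrist"); im=grab_frame("wrist")[:,:,::-1]; cv2.imwrite("pics/w18.png",im); crop("","w18a.png",280,180,370,370,4,im)
pickle.dump(m,open("w18.pkl","wb"))
m5=pickle.load(open("w15.pkl","rb"))
for mm,tcp in ((m,readout.get_obs()["tcp_pos"]),(m5,np.array([.563,-.251,.3141]))):
    R=np.array(mm["R"]); print(R.round(4).tolist(), (-R.T@mm["t"]-tcp).round(4))
E
```

```text
20.2 [ 0.5733 -0.2576  0.3002] [-0.174  3.136  0.   ] [-0.1 -0.4 -0.7] 0.0145 [ 0.1   0.53  0.31  1.78 -0.2   0.87  2.18]
[[-0.1108, 0.9938, 0.0009], [0.947, 0.1054, 0.3034], [0.3015, 0.0345, -0.9529]] [-0.0775 -0.0094 -0.0295]
[[-0.1089, 0.9941, 0.0018], [0.9483, 0.1034, 0.3], [0.298, 0.0344, -0.9539]] [-0.0779 -0.0091 -0.03  ]
```

View pics/w18a.png

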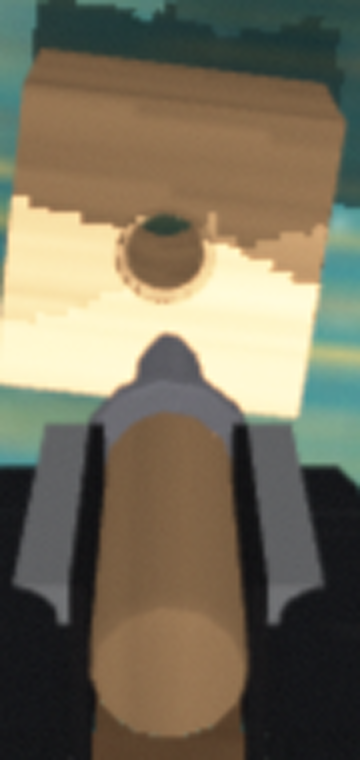

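```bash
python3 - <<'E'
from h import *
import pickle
m=pickle.load(open("w18.pkl","rb"))
A=lambda q:np.array(q)/4+[280-.4,180-.4]
for n,q,z in [("hole",(164,256),.036),("top",(168,672),.163),("tipapex",(168,335),.083)]: print(n,ray("wrist",*A(q),z,m))
print(proj("wrist",[.573,-.258,.083],m),proj("wrist",[.573,-.258,.163],m),A((168,672)),A((168,335)))
E
```

```text
hole [ 0.57341889 -0.25872875  0.036     ]
top [ 0.57199349 -0.25823842  0.163     ]
tipapex [ 0.57016562 -0.25838279  0.083     ]
[321.70980199 267.75106059] [321.93349104 349.93079524] [321.6 347.6] [321.6  263.35]
```

>>> apply_moves --deltas '[{"xyz": [-0.007,0.0136,0.005],"turn": 0},{"xyz": [-0.0137,0.0266,0],"turn": 0},{"xyz": [-0.0137,0.0266,0],"turn": 0},{"xyz": [-0.0137,0.0266,0],"turn": 0},{"xyz": [-0.0137,0.0266,0],"turn": 0},{"xyz": [-0.0137,0.0266,0],"turn": 0},{"xyz": [-0.0137,0.0266,0],"turn": 0},{"xyz": [-0.0137,0.0266,0],"turn": 0},{"xyz": [-0.0137,0.0266,0],"turn": 0},{"xyz": [-0.0137,0.0266,0],"turn": 0},{"xyz": [-0.007,0.0136,0],"turn": 0},{"xyz": [0,0,0],"turn": 0}]'

```text
clock: 21.25
tcp_pos: [0.4341, 0.0118, 0.304]
orientation: [0.182, -3.133, -0.001]
contact_force: [0.0, 0.7, -0.4]
grip_width: 0.015
```

>>> apply_moves --deltas '[{"xyz": [0,0,-0.01],"turn": 0},{"xyz": [0,0,0],"turn": 0},{"xyz": [0,0,0],"turn": 0},{"xyz": [0,0,0],"turn": 0}]'

```text
clock: 21.58
tcp_pos: [0.4363, 0.0081, 0.295]
orientation: [0.172, -3.136, 0.001]
contact_force: [0.3, -0.4, -0.7]
grip_width: 0.0147
```

```bash
python3 - <<'E'
from h import *
import pickle
st(); m=camera_model("wrist"); im=grab_frame("wrist")[:,:,::-1]; cv2.imwrite("pics/w19.png",im); crop("","w19a.png",230,180,410,370,4,im)
pickle.dump(m,open("w19.pkl","wb"))
E
```

```text
21.58 [0.4363 0.0081 0.295 ] [ 1.720e-01 -3.136e+00  1.000e-03] [ 0.3 -0.4 -0.7] 0.0147 [-0.39  0.25  0.26  2.22 -0.1   0.69  1.62]
```

View pics/w19a.png

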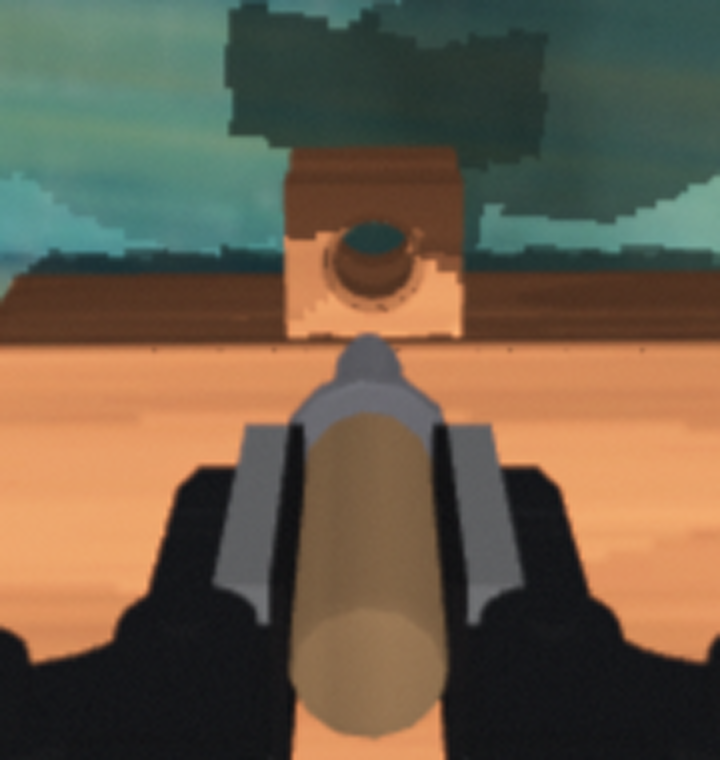

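```bash
python3 - <<'E'
from h import *
import pickle
m=pickle.load(open("w19.pkl","rb"))
A=lambda q:np.array(q)/4+[230-.4,180-.4]
for n,q,z in [("hole",(371,265),.036),("top",(368,672),.158),("tipapex",(368,335),.078)]: print(n,ray("wrist",*A(q),z,m))
f,res=fit("wrist",[(-.083,-.016,.036),(-.083,.016,.036),(-.068,0,.036),(-.054,-.016,.036),(-.054,.016,.036)],A([(286,182),(463,182),(371,265),(287,337),(463,338)]),[.503,.0165,.116],m); print(f,res)
print(f[:2]-.068*np.array([np.cos(f[2]),np.sin(f[2])]))
E
```

```text
hole [0.43596578 0.00811708 0.036     ]
top [0.43470038 0.00740402 0.158     ]
tipapex [0.43284292 0.00721749 0.078     ]
[0.50329819 0.01613131 0.11036546] [[-0.5  0.5]
 [ 0.3  0.5]
 [ 0.8 -0.3]
 [ 0.  -0.2]
 [-0.5 -0.5]]
[0.43571191 0.00864169]
```

>>> apply_moves --deltas '[{"xyz": [0,0.0008,-0.01],"turn": 0},{"xyz": [0,0,-0.012],"turn": 0},{"xyz": [0,0,-0.01],"turn": 0},{"xyz": [0,0,-0.004],"turn": 0},{"xyz": [0,0,0],"turn": 0},{"xyz": [0,0,0],"turn": 0}]'

```text
clock: 22.13
tcp_pos: [0.4363, 0.0094, 0.2594]
orientation: [0.173, -3.137, 0.0]
contact_force: [-0.3, 0.2, -0.5]
grip_width: 0.0152
```

```bash
python3 - <<'E'
from h import *
import pickle
st(); m=camera_model("wrist"); im=grab_frame("wrist")[:,:,::-1]; cv2.imwrite("pics/w20.png",im); crop("","w20a.png",230,220,410,370,4.4,im)
crop("scene","s20.png",220,190,320,270,7)
E
```

```text
22.13 [0.4363 0.0094 0.2594] [ 0.173 -3.137  0.   ] [-0.3  0.2 -0.5] 0.0152 [-0.37  0.31  0.24  2.24 -0.13  0.59  1.65]
```

View pics/w20a.png

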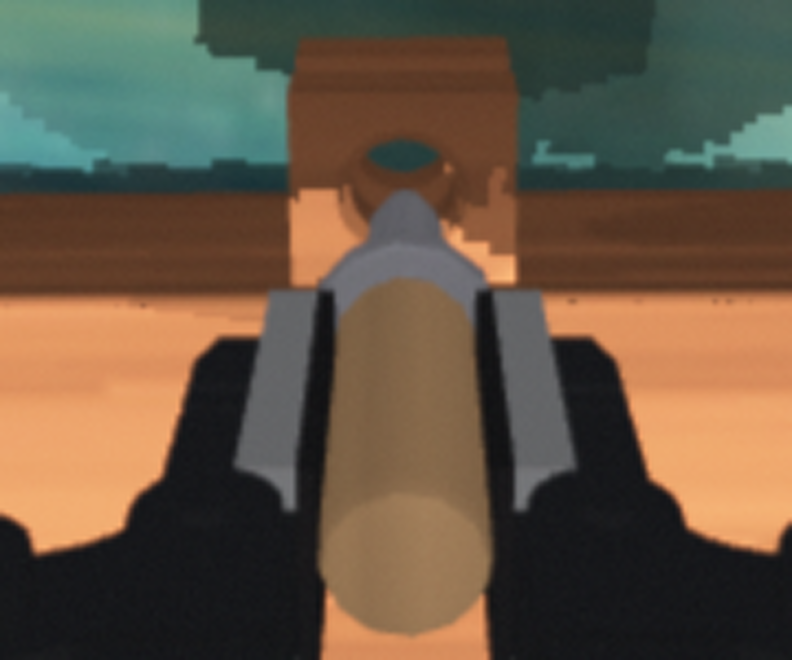

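View pics/s20.png

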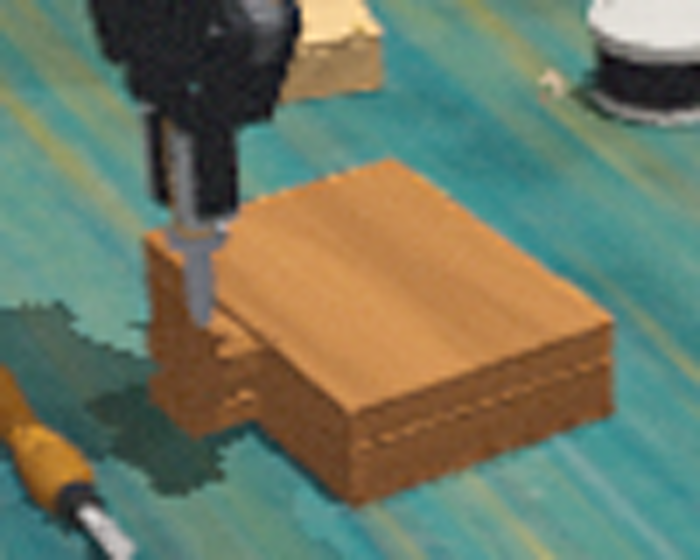

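>>> apply_moves --deltas '[{"xyz": [0,0,-0.004],"turn": 0},{"xyz": [0,0,-0.004],"turn": 0},{"xyz": [0,0,-0.004],"turn": 0},{"xyz": [0,0,-0.004],"turn": 0},{"xyz": [0,0,0],"turn": 0}]'

```text
clock: 22.65
tcp_pos: [0.4358, 0.0096, 0.2424]
orientation: [0.174, -3.135, 0.0]
contact_force: [-0.3, 0.2, -0.2]
grip_width: 0.015
```

```bash
python3 - <<'E'
from h import *
st();im=grab_frame("wrist")[:,:,::-1]; crop("","w21a.png",230,220,410,370,4.4,im)
E
```

```text
22.65 [0.4358 0.0096 0.2424] [ 0.174 -3.135  0.   ] [-0.3  0.2 -0.2] 0.015 [-0.36  0.35  0.23  2.25 -0.15  0.55  1.66]
```

View pics/w21a.png

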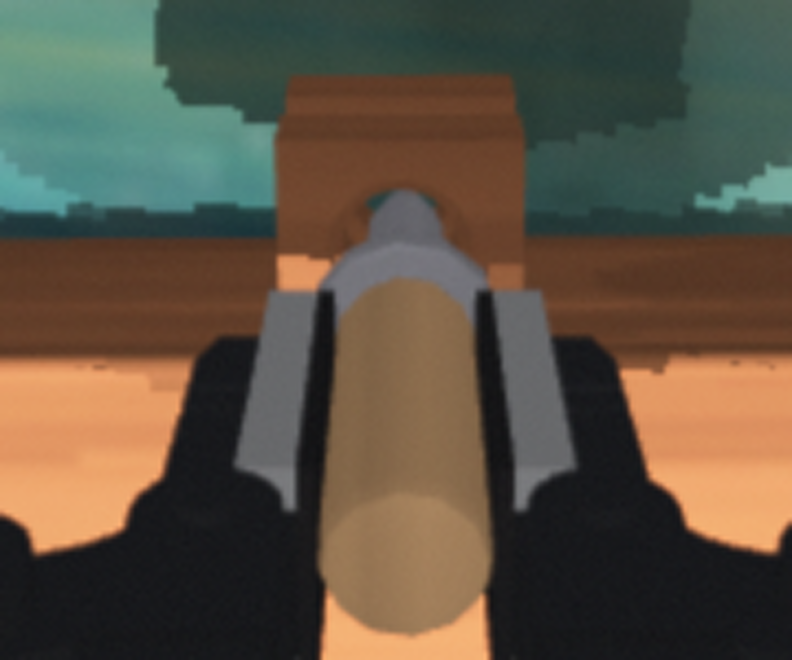

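>>> apply_moves --deltas '[{"xyz": [0,0,-0.004],"turn": 0},{"xyz": [0,0,-0.004],"turn": 0},{"xyz": [0,0,-0.004],"turn": 0},{"xyz": [0,0,-0.003],"turn": 0},{"xyz": [0,0,0],"turn": 0},{"xyz": [0,0,0],"turn": 0}]'

```text
clock: 23.2
tcp_pos: [0.4361, 0.0096, 0.228]
orientation: [0.174, -3.136, 0.0]
contact_force: [0.5, -0.5, -1.2]
grip_width: 0.0151
```

>>> apply_moves --deltas '[{"xyz": [0,0,-0.002],"turn": 0},{"xyz": [0,0,-0.002],"turn": 0},{"xyz": [0,0,0],"turn": 0},{"xyz": [0,0,0],"turn": 0}]'

```text
clock: 23.53
tcp_pos: [0.4361, 0.0096, 0.2241]
orientation: [0.174, -3.137, 0.0]
contact_force: [0.9, -1.0, -0.8]
grip_width: 0.0149
```

```bash
python3 - <<'E'
from h import *
st();im=grab_frame("wrist")[:,:,::-1]; crop("","w22a.png",230,220,410,370,4.4,im)
crop("scene","s22.png",220,190,320,270,7)
E
```

```text
23.53 [0.4361 0.0096 0.2241] [ 0.174 -3.137  0.   ] [ 0.9 -1.  -0.8] 0.0149 [-0.34  0.39  0.21  2.26 -0.16  0.51  1.68]
```

View pics/w22a.png

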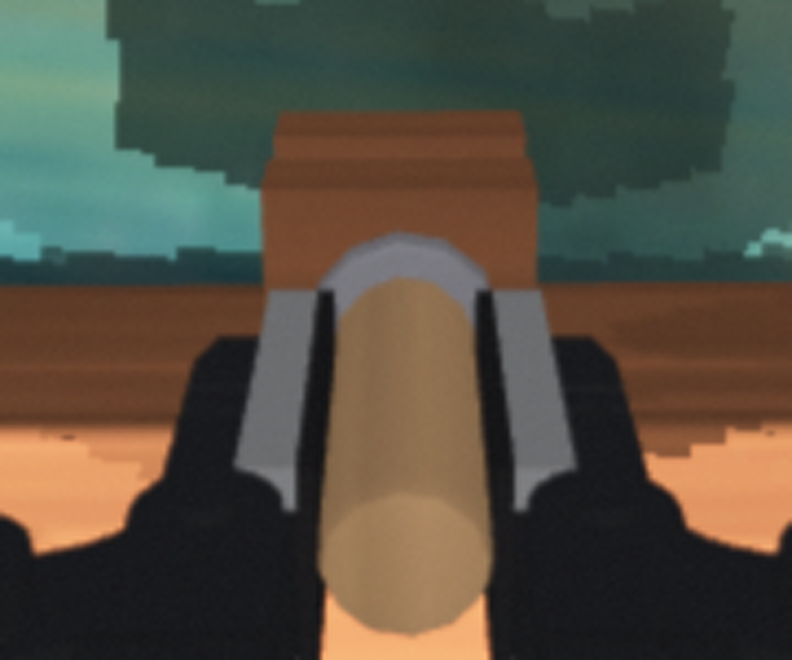

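View pics/s22.png

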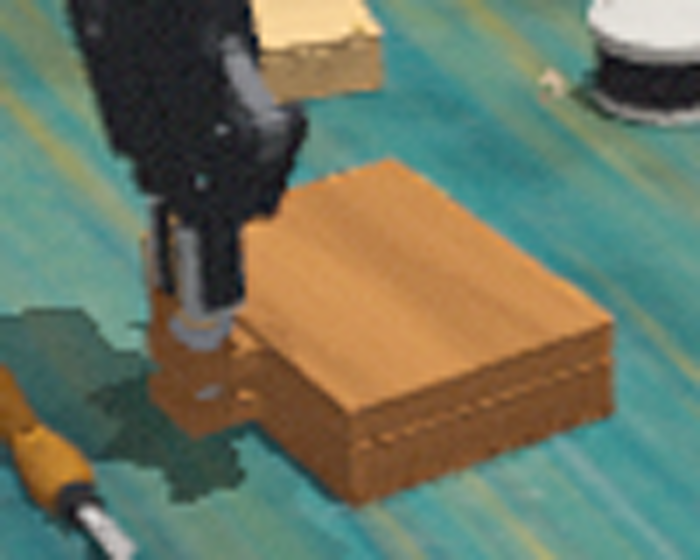

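The shaft shows between the knuckles, so the pin is through both. A few millimetres remain to seat the collar.

>>> apply_moves --deltas '[{"xyz": [0,0,-0.001],"turn": 0},{"xyz": [0,0,-0.001],"turn": 0},{"xyz": [0,0,-0.0005],"turn": 0},{"xyz": [0,0,0],"turn": 0}]'

```text
clock: 23.97
tcp_pos: [0.4361, 0.0096, 0.2216]
orientation: [0.174, -3.137, -0.0]
contact_force: [0.0, -0.2, -0.6]
grip_width: 0.0148
```

>>> apply_moves --deltas '[{"xyz": [0,0,-0.001],"turn": 0},{"xyz": [0,0,0],"turn": 0},{"xyz": [0,0,0],"turn": 0}]'

```text
clock: 24.22
tcp_pos: [0.4362, 0.0096, 0.2211]
orientation: [-0.174, 3.137, 0.0]
contact_force: [-2.1, -1.3, 7.1]
grip_width: 0.0149
```

>>> apply_moves --deltas '[{"xyz": [0,0,0],"turn": 0},{"xyz": [0,0,0],"turn": 0},{"xyz": [0,0,0],"turn": 0},{"xyz": [0,0,0],"turn": 0},{"xyz": [0,0,0],"turn": 0},{"xyz": [0,0,0.01],"turn": 0},{"xyz": [0,0,0.025],"turn": 0},{"xyz": [0,0,0.035],"turn": 0},{"xyz": [0,0,0.035],"turn": 0},{"xyz": [0,0,0.02],"turn": 0},{"xyz": [0,0,0],"turn": 0},{"xyz": [0,0,0],"turn": 0}]' --claw 0

```text
clock: 25.22
tcp_pos: [0.4364, 0.0097, 0.3466]
orientation: [-0.174, 3.134, 0.001]
contact_force: [-0.0, -0.9, -0.9]
grip_width: 0.0428
```

```bash
python3 - <<'E'
from h import *
st();im=grab_frame("wrist")[:,:,::-1]; cv2.imwrite("pics/w23.png",im)
crop("scene","s23.png",190,160,420,320,3.4); crop("top","t23.png",160,120,420,340,3)
E
```

```text
25.22 [0.4364 0.0097 0.3466] [-1.740e-01  3.134e+00  1.000e-03] [-0.  -0.9 -0.9] 0.0428 [-0.42  0.16  0.28  2.18 -0.06  0.81  1.58]
```

View pics/w23.png

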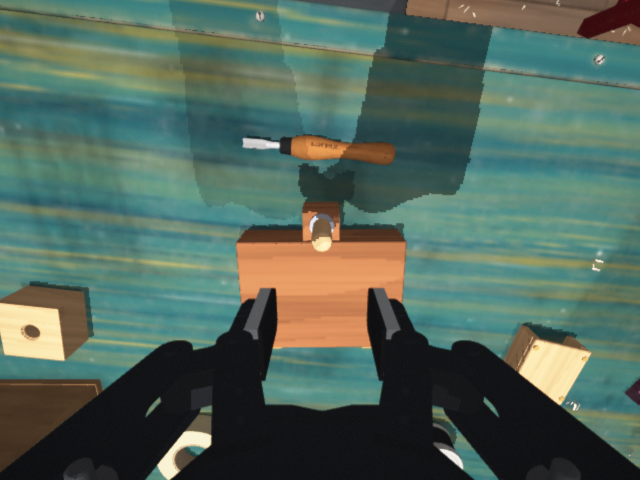

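View pics/s23.png

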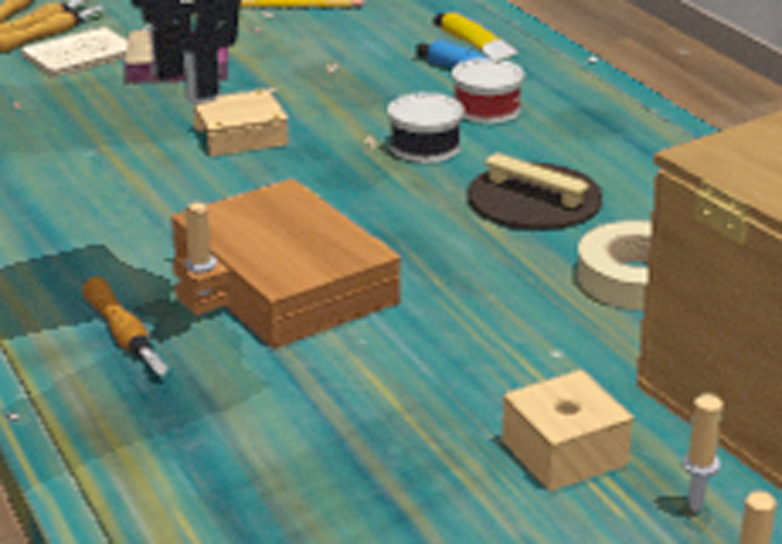

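View pics/t23.png

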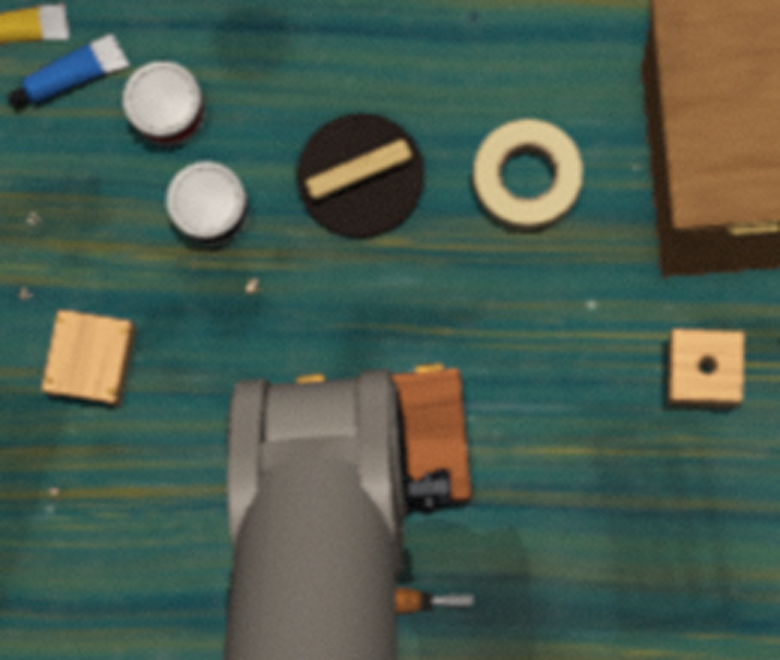

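The case is shut, the collar sits on the upper knuckle, the stand is empty and the bystanders look unmoved. Handing in.

```bash
python3 - <<'E'
from h import *
crop("scene","s24.png",230,200,300,260,9)
print(r.hand_in()); st()
E
```

```text
the job is handed in; nothing more can be done
None
the job is handed in; nothing more can be done
```

View pics/s24.png

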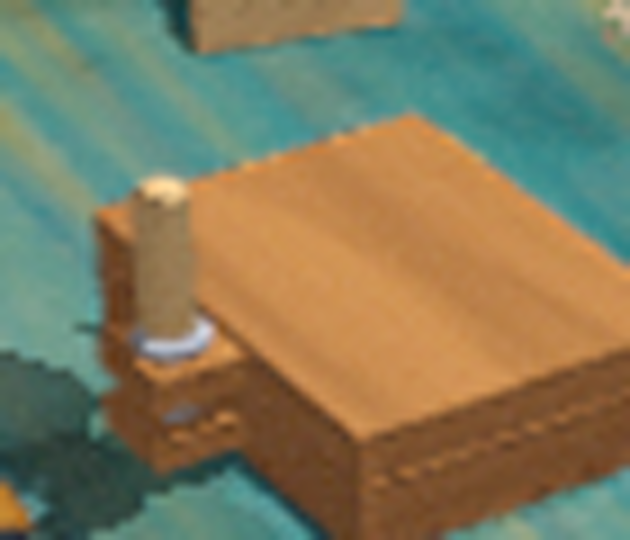

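I completed every step in the order asked and handed the job in at about 25 s; no verdict was reported.

- **Stone:** I drew it 85 mm out of the dock, let go of it on the table, took it again by its middle and laid it flat in the cradle. The camera showed it between the guides before I closed the lid.
- **Lid:** I pushed it down slowly and pressed to a firm stop at about 31 N. The fingertips were then about 40 mm above the table, as they should be with the case shut, and the lid stayed shut after I backed off.
- **Pin:** I took the one in the stand, the nearest of the four to the base. It went down through both knuckles, and I pressed until the collar touched at about 7 N. At that point it was as low as it had stood in its stand. The last picture shows the collar on the upper knuckle and the shaft in the gap below.
- **Bystanders:** The ink tin, tape and gouge look unmoved by eye; I did not measure their positions again.

**Checks that disagreed:** The top camera placed things up to 5 mm off from the wrist camera, so I used the wrist camera. One wrist picture taken before the arm had settled was 3–4 mm out, and I took it again.

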